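# Stock the chilled cheese deck

### The job

Set out the cheese logs on the chilled deck. First clear the grater off the deck and hang it by its loop on the twin-wire hook, in front of the grater that already hangs there, without knocking that one off. Then lay every log from the wooden board on the ribbed deck, each about centred on the ribs and lying still in a groove of its own, and when they are all on, turn the deck's rotary isolator from off to on; leave the honey jar where it stands.

Things in the scene. Friction and masses are not known exactly. Their poses are not given: they have to be found in the camera images.
- deck: chilled display deck: fixed steel housing 250 x 340 mm, flat top 56 mm above the table, left or right of the robot's middle; ribbed bed on top, control strip with the isolator on its near (-x) side. Origin on the table under the middle of the bed; z up, x away from the worker, y to the left
- bed (a point): middle of the deck's ribbed bed at the height of its highest ribs (76 mm above the table), axes as the deck's. Round ribs of 10 mm run along x from -73 to 73 mm. Five grooves for logs at y = 0, +-64, +-128 mm: two low ribs (tops at -7 mm) 16 mm either side of each, high ribs (tops at 0) halfway between grooves and at +-160. A log in a groove has its centre 5.9 mm above this point
- isolator (a joint): rotary isolator of the deck, upright axis: 0 = off, grows clockwise seen from above, 1.571 (a quarter turn) = on. An over-centre spring (0.2 N m at either end, nothing at the middle) holds it in either position and snaps it home once it is well past the middle
- isolator_grip (a point): top of the isolator's black bar handle, on its axis, 96.5 mm above the table, at (-125, 0) mm in the deck's frame. It turns with the handle; x along the bar. Off, the bar lies along the deck's x; on, along its y. Bar 60 mm long, 15 wide, 30 high; the round plate under it is 62 mm above the table
- board: fixed wooden carrying board 150 x 340 mm, 14 mm thick, on the other side of the robot's middle. Origin on the table under its middle, z up, x along its battens, which are laid out like the deck's ribs (grooves at y = 0, +-64, +-128 mm), the high ones with tops 34 mm above the table. Logs in its grooves have their centres 39.9 mm above the table
- log1: a cheese log: a hard round cream-coloured log 38 mm across and 120 mm long, 140 g, lying on the wooden carrying board at the start. Origin at its centre, x along its length (either way round); it may be rolled to any angle about x. May be absent
- log2: a cheese log: a hard round cream-coloured log 38 mm across and 120 mm long, 140 g, lying on the wooden carrying board at the start. Origin at its centre, x along its length (either way round); it may be rolled to any angle about x. May be absent
- log3: a cheese log: a hard round cream-coloured log 38 mm across and 120 mm long, 140 g, lying on the wooden carrying board at the start. Origin at its centre, x along its length (either way round); it may be rolled to any angle about x. May be absent
- log4: a cheese log: a hard round cream-coloured log 38 mm across and 120 mm long, 140 g, lying on the wooden carrying board at the start. Origin at its centre, x along its length (either way round); it may be rolled to any angle about x. May be absent
- log5: a cheese log: a hard round cream-coloured log 38 mm across and 120 mm long, 140 g, lying on the wooden carrying board at the start. Origin at its centre, x along its length (either way round); it may be rolled to any angle about x. May be absent
- grater: steel box grater standing upright on two of the high ribs: body 100 mm wide (y), 42 deep (x), 140 tall, 250 g; on top a flat steel strap loop 60 mm wide outside in y (52 inside), 45 high, 16 deep in x, strap 4 mm thick. Origin at the centre of its underside, z up; front and back alike. Gripped across the loop's 60 mm width, the hook's wires fit between the fingers
- grater_loop (a point): middle of the underside of the top strap of that grater's loop, 181 mm above its underside: this rests on the hook's wires when hung
- hook: fixed utensil stand beyond deck and board. Origin on the table under its post, z up, x away from the robot. One twin-wire hook points to -x: two wires 6 mm thick at y = +-13 mm, tops 265 mm above the table, from the post (16 mm thick, 285 high) to x = -150 mm, where they turn up, joined by a crossbar at x = -158 mm with its top 279 mm above the table
- grater_hung: the smaller grater that already hangs on the hook near the post: body 84 mm wide (y), 36 mm deep (x), 115 mm tall, with the same loop; origin at the centre of its underside
- grater_hung_loop (a point): middle of the underside of its loop's top strap, resting on the wires
- honey_jar: a squat honey jar, 54 mm across and 65 mm tall, standing between the board and the deck; origin at the centre of its underside. Leave it where it is

How it is judged:
By the outcome, as a careful person would: the job done as asked, in the order asked, and still so for the second after the job is handed in, with the robot touching nothing.
Of log1, log2, log3, log4, log5 only 3 to 5 are there at a start; the rules pass over those that are not, and their reading is None.
At some moment in a run one of log1, log2, log3, log4, log5 may be knocked a few centimetres aside while the robot is not near it.
It also fails if it takes over 210 s, if anything falls off the work surface, if the arm or the gripper's body presses on something with over 40 N, if the wrist force passes 120 N, or if a joint passes its speed limit or range.

### The arm

A 6-joint arm with a two-finger parallel gripper is mounted at the origin on the work surface. World frame = base frame: x ahead of the robot, y to its left, z up, the work surface at z = 0. Lengths are in mm, angles in rad, forces in N, time in s.
With the tool pointing down it reaches from about 325 to 750 mm from the base axis. Payload 7.6 kg.
Tool frame: the origin (TCP) lies at the very end of the fingers, on their centre line; the grasp point (between the pads) lies manip.pinch_z behind it (manip.pinch_z is the distance from the TCP to the grasp point, in mm); z points along the fingers, y is the line along which they close (so a half turn about z gives the same grasp; the last joint's range is limited). The gripper opens to 85 mm and grips with 20 to 120 N. Pads are 22 mm wide; open, the fingers measure 114 mm over their backs; the gripper's body (76 mm by 85 mm) begins 54 mm behind the grasp point. The pads swing forward as they close: fully open they stand 13 mm farther back than shut.
Start: joints at [-1.361, 0.052, 1.401, -0, 1.689, -0.07], TCP at [145.01, -504.597, 231.323] pointing down, gripper open.
Joint ranges: [-2.9, 2.9], [-0.91, 2.17], [0.12, 2.37], [-1.06, 4.2], [0.26, 2.73], [-2.93, 2.93]. Speed limits (rad/s): [2.57, 2.57, 3.01, 3.14, 3.14, 3.14].

### API

Orientations are given as a rotation vector (axis times angle).
In Python, from plant import sensors, grab_frame, manip, models gives the robot as it stands.
- The arm moves only by the shell command python3 -m handwheel 'ROWS' [FORCE]. ROWS is JSON, a list that holds one entry, the list of rows, each a list of 7 numbers: the finger opening in m, from 0 to 0.0854, then the shift along the tool's x, y, z in m, then the turn, a rotation vector about the tool's x, y, z in rad. In form: [[[fingers, dx, dy, dz, ax, ay, az], ...]]. A call has 1 to 12 rows; each row is the pose to reach, as a shift and turn from the pose commanded when the call began, along the tool's axes at that moment; what a row does not reach only later rows make up. A row lasts 1/10 s, in which the tool goes at most 50 mm and 8.59 degrees, less where a joint would pass 70% of its speed; a pose out of reach is approached as far as the arm can. A call with a gripper value outside its range is refused whole. The fingers move at their own pace and stop on an object; FORCE is the grip in N (left out, the last holds). Time passes only in rows, so rows that repeat a pose let the fingers close. It gives the time, the measured TCP pose, the force, the opening and the grip force at its end, in the units of the state.
- sensors.sense(): the state, without advancing time (a new reading comes with each control period).
- grab_frame(name): name is "side" or "top"; returns a dict with "color" (384x512x3 uint8, red, green, blue), "fovy" (degrees; the focal length in pixels is half the picture's height over the tangent of half this angle, whatever the lens; pixels are square), "cx", "cy" (the principal point, pixels), "rvec" (rotation vector, rad) and "tvec" (3), from world to camera coordinates, as OpenCV has them. Camera axes: x right, y down, z forward; pixel columns grow to the right and rows downward; lengths in mm; the calibration is good to about 2 mm. A picture is of the moment at which its call begins. There is no depth.
- manip.sign_off(): hands the job in; it is judged then, once.
Trained networks look in a picture, given as the dict that the camera call returned (one of the last four; its "shot" number tells which), for a name from the list of things; names that differ only in an ending like _2 or _b are one class to them, and where a whole thing is asked for, a point or a joint stands for the part that bears it (a point fixed in the world has none). Each returns a list of dicts, best first, with "p" (0 to 1); they miss things now and then, are a little off and sometimes report something else, mostly with a low value. They report only what shows in the picture. A call takes as long as a camera call.
- models.search_frame(picture, query): "extent" ([centre column, centre row, width, height] in pixels, round what is visible of it).
The state is a dict: "time_s": time; "joint_pos": joint angles; "qd": joint speeds; "effort": joint torques, N m; "position": TCP position; "orientation": TCP orientation; "contact_force": force on the tool from outside, world axes, zero at the start; "moment": the same for the moment, N m; "width": finger opening in mm; "finger_force": force on a finger pad.
Only numpy, scipy, OpenCV 4.12 (cv2) and the standard library are available. Lean on these libraries where they do the work, as an engineer would, in place of code of your own. Each camera call takes 0.05 s, during which the arm holds its last target. There are 200 camera calls.

## Working session

There is one attempt and no reset: what is moved stays moved. The work goes in short steps, Python scripts to look and compute and a shell command to move; the robot and the scene stay as the last step left them, time stands still between calls to the robot, and variables do not carry over. Pictures are saved under pics/ and viewed, at most 14 in all, crops included, and the job is handed in when it is done.

```bash
ls; mkdir -p pics
cat > h.py <<'E'
import numpy as np, cv2
from plant import sensors, grab_frame, manip, models
from scipy.spatial.transform import Rotation as R
def cam(f):
    h,w=f["color"].shape[:2]; F=h/2/np.tan(np.radians(f["fovy"])/2)
    K=np.array([[F,0,f["cx"]],[0,F,f["cy"]],[0,0,1.]])
    return K,R.from_rotvec(np.ravel(f["rvec"])).as_matrix(),np.ravel(f["tvec"]).astype(float)
def proj(f,P):
    K,Rm,t=cam(f); p=(np.atleast_2d(P)@Rm.T+t)@K.T; return p[:,:2]/p[:,2:]
def ray(f,uv,axis=2,val=0.):
    "world point on pixel ray where coordinate axis == val"
    K,Rm,t=cam(f); d=Rm.T@np.linalg.solve(K,[uv[0],uv[1],1.]); c=-Rm.T@t
    return c+d*(val-c[axis])/d[axis]
def save(f,n): cv2.imwrite("pics/"+n,f["color"][:,:,::-1])
E
python3 - <<'E'
from h import *
np.set_printoptions(precision=1,suppress=True)
s=sensors.sense(); print(s, manip.pinch_z)
for n in("side","top"):
    f=grab_frame(n); save(f,n+"0.png"); K,Rm,t=cam(f); print(n,f.keys(),K[0,0],-Rm.T@t)
    for q in("deck","isolator","board","log1","grater","grater_loop","hook","grater_hung","grater_hung_loop","honey_jar"):
        print(q,[(round(d["p"],2),np.round(d["extent"],0).tolist()) for d in models.search_frame(f,q)][:6])
E
```

```text
pics
{'time_s': 0.0, 'joint_pos': array([-1.4,  0.1,  1.4,  0. ,  1.7, -0.1]), 'qd': array([-0.,  0., -0., -0., -0., -0.]), 'effort': array([ -0. , -38.2, -36. ,  -0. ,   0. ,   0. ]), 'position': array([ 144.9, -504.3,  230.5]), 'orientation': array([-3.1, -0.4,  0. ]), 'contact_force': array([-0.3,  0. ,  0.2]), 'moment': array([-0.,  0.,  0.]), 'finger_force': 0.0, 'width': 85.3634491537107} 18.700000000000003
side dict_keys(['color', 'fovy', 'cx', 'cy', 'rvec', 'tvec', 'shot']) 472.93691381576474 [ 490.8 1215.8  922.3]
deck [(0.84, [269.0, 288.0, 103.0, 105.0])]
isolator [(0.85, [306.0, 273.0, 27.0, 18.0])]
board [(0.86, [266.0, 188.0, 45.0, 54.0]), (0.42, [258.0, 164.0, 33.0, 14.0])]
log1 [(0.92, [268.0, 191.0, 37.0, 13.0]), (0.86, [266.0, 173.0, 30.0, 12.0]), (0.7, [260.0, 165.0, 31.0, 8.0])]
grater [(0.68, [254.0, 246.0, 29.0, 77.0])]
grater_loop [(0.93, [252.0, 248.0, 31.0, 78.0])]
hook [(0.88, [194.0, 201.0, 86.0, 88.0])]
grater_hung [(0.59, [206.0, 189.0, 23.0, 60.0])]
grater_hung_loop [(0.55, [204.0, 189.0, 27.0, 57.0]), (0.44, [251.0, 248.0, 29.0, 77.0])]
honey_jar [(0.79, [309.0, 223.0, 21.0, 31.0])]
top dict_keys(['color', 'fovy', 'cx', 'cy', 'rvec', 'tvec', 'shot']) 375.9971940020382 [ 374.1   23.6 1185. ]
deck [(0.88, [174.0, 232.0, 120.0, 84.0])]
isolator [(0.5, [170.0, 259.0, 9.0, 25.0])]
board [(0.93, [342.0, 221.0, 112.0, 58.0]), (0.36, [169.0, 259.0, 13.0, 23.0])]
log1 [(0.94, [388.0, 211.0, 13.0, 39.0]), (0.92, [366.0, 217.0, 17.0, 40.0]), (0.6, [326.0, 223.0, 16.0, 46.0])]
grater [(0.24, [367.0, 218.0, 16.0, 38.0])]
grater_loop [(0.69, [162.0, 208.0, 48.0, 26.0]), (0.32, [260.0, 265.0, 15.0, 20.0])]
hook [(0.69, [255.0, 149.0, 32.0, 62.0])]
grater_hung [(0.8, [254.0, 148.0, 31.0, 33.0]), (0.36, [170.0, 260.0, 10.0, 19.0])]
grater_hung_loop [(0.91, [254.0, 150.0, 32.0, 27.0])]
honey_jar [(0.82, [260.0, 266.0, 18.0, 14.0]), (0.64, [164.0, 210.0, 44.0, 26.0])]
```

Run:
```python
import cv2
a=cv2.imread("pics/side0.png")[130:350,130:400]; b=cv2.imread("pics/top0.png")[100:310,90:420]
cv2.imwrite("pics/v1.png",cv2.resize(a,None,fx=2.7,fy=2.7,interpolation=cv2.INTER_CUBIC))
cv2.imwrite("pics/v2.png",cv2.resize(b,None,fx=2.4,fy=2.4,interpolation=cv2.INTER_CUBIC))
```

```text
(no output)
```

View pics/v1.png

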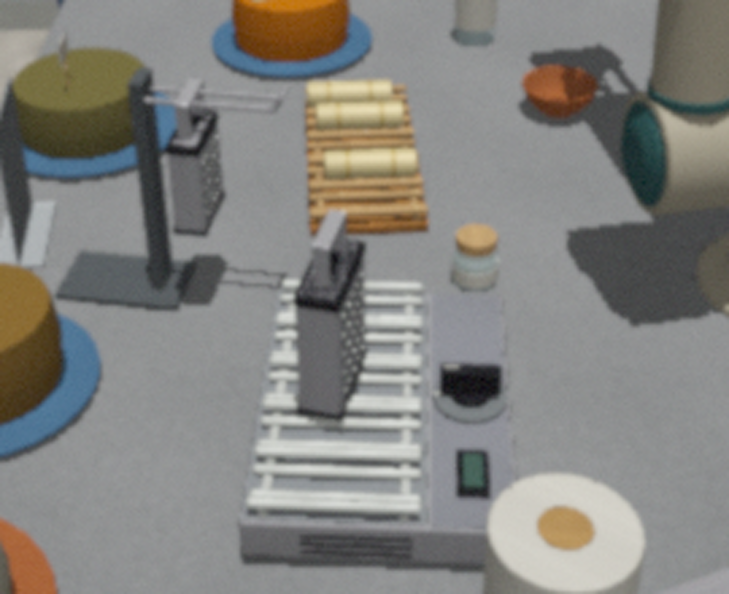

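View pics/v2.png

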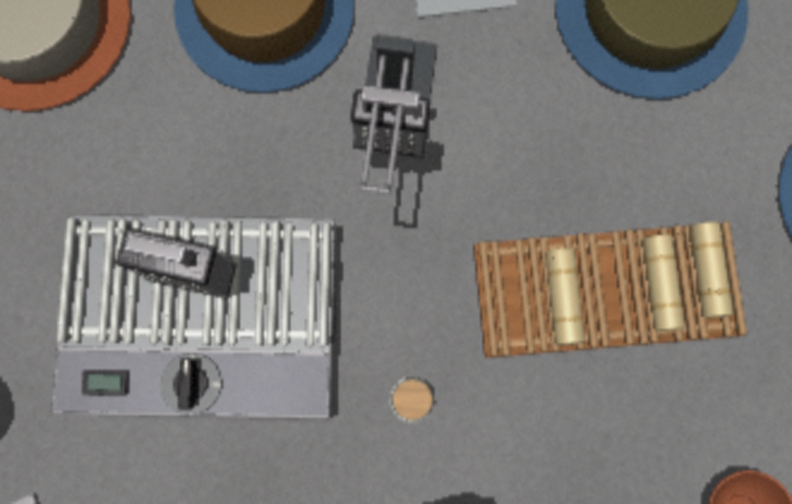

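The top view shows the deck on the left with the grater standing at about view px (165,255). There are three logs on the right-hand board, the hung grater on the hook at (390,100), and the jar at (412,400). I'll zoom in on the grater, hook and isolator for keypoints.

Run:
```python
import cv2, numpy as np
s=cv2.imread("pics/side0.png"); t=cv2.imread("pics/top0.png")
z=lambda a,k:cv2.resize(a,None,fx=k,fy=k,interpolation=cv2.INTER_CUBIC)
im=np.zeros((590,790,3),np.uint8)
def put(a,x,y): im[y:y+a.shape[0],x:x+a.shape[1]]=a
put(z(t[190:224,135:185],7.8),0,0)       # grater top
put(z(t[112:184,230:275],4.5),400,0)     # hook top
put(z(s[204:290,232:274],3.6),605,0)    # grater side
put(z(s[150:245,175:240],3.4),560,262+50)    # hook side
put(z(t[240:280,150:195],5),0,300)
put(z(s[255:290,285:325],5),240,350)
cv2.imwrite("pics/v3.png",im)
```

```text
Traceback (most recent call last):
ValueError: could not broadcast input array from shape (323,221,3) into shape (278,221,3)
```

Run:
```python
import cv2, numpy as np
s=cv2.imread("pics/side0.png"); t=cv2.imread("pics/top0.png")
z=lambda a,k:cv2.resize(a,None,fx=k,fy=k,interpolation=cv2.INTER_CUBIC)
im=np.zeros((600,800,3),np.uint8)
def put(a,x,y): im[y:y+a.shape[0],x:x+a.shape[1]]=a
put(z(t[190:224,135:185],7.8),0,0)       # grater top
put(z(t[112:184,230:275],4.5),395,0)     # hook top
put(z(s[204:290,232:274],3.6),605,0)    # grater side
put(z(s[150:230,175:240],3.4),570,325)    # hook side
put(z(t[240:280,150:195],5),0,300)
put(z(s[255:290,285:325],5),240,350)
cv2.imwrite("pics/v3.png",im)
```

```text
(no output)
```

View pics/v3.png

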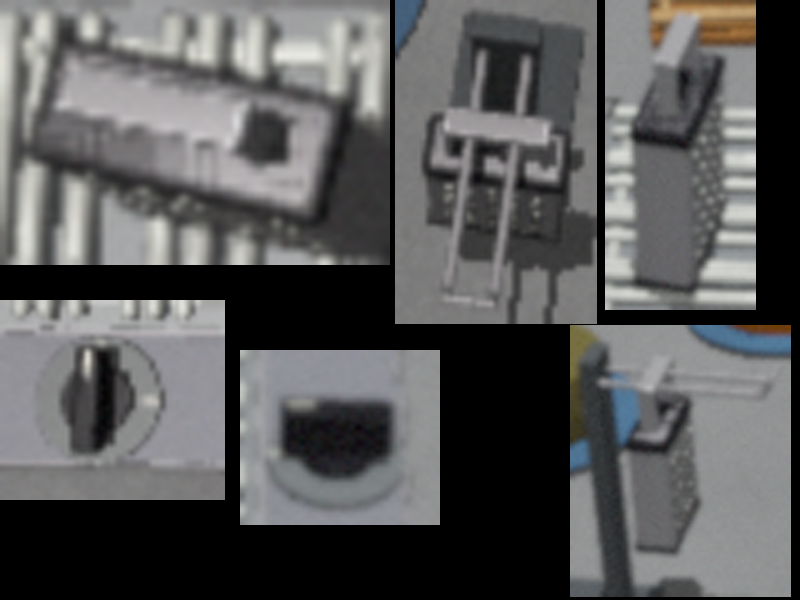

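```bash
cat > fit.py <<'E'
from h import *
from scipy.optimize import least_squares
np.set_printoptions(precision=1,suppress=True)
T=grab_frame("top"); S=grab_frame("side")
F={"T":T,"S":S}
def fit(name,pts,x0):
    def w(p,P): c,s=np.cos(p[2]/100),np.sin(p[2]/100); return np.array([p[0]+c*P[0]-s*P[1],p[1]+s*P[0]+c*P[1],P[2]])
    def r(p): return np.concatenate([proj(F[c],w(p,P))[0]-uv for c,P,uv in pts])
    o=least_squares(r,x0,loss="soft_l1"); print(name,o.x[:2],"yaw",round(o.x[2]/100,3),"res",r(o.x).reshape(-1,2).tolist() if 0 else r(o.x)); return o.x
v1=lambda x,y:np.array([130+x/2.7,130+y/2.7]); v2=lambda x,y:np.array([90+x/2.4,100+y/2.4])
g=lambda x,y:np.array([135+x/7.8,190+y/7.8]); hk=lambda x,y:np.array([230+(x-395)/4.5,112+y/4.5])
gs=lambda x,y:np.array([232+(x-605)/3.6,204+y/3.6]); hs=lambda x,y:np.array([175+(x-570)/3.4,150+(y-325)/3.4])
iso=lambda x,y:np.array([150+x/5,240+(y-300)/5])
D=fit("deck",[("T",(73,160,74),v2(70,221)),("T",(-73,160,74),v2(61,341)),("T",(73,-160,74),v2(329,222)),("T",(-73,-160,74),v2(328,341)),
 ("T",(-125,0,96.5),iso(94,398)),("S",(73,160,74),v1(250,499)),("S",(-73,160,74),v1(420,506)),("S",(73,-160,74),v1(282,285)),("S",(-73,-160,74),v1(423,287)),("S",(-125,0,96.5),v1(470,372))],[500,250,0])
G=fit("grater",[("T",(21,50,216),g(62,40)),("T",(21,-50,216),g(348,103)),("T",(-21,-50,216),g(320,216)),("T",(-21,50,216),g(36,155)),
 ("S",(21,50,216),gs(633,130)),("S",(-21,-50,216),gs(722,62)),("S",(21,50,76),gs(637,283)),("S",(-21,50,76),gs(692,290))],[520,270,-20])
H=fit("hook",[("T",(0,0,285),hk(503,27)),("T",(-158,0,279),hk(470,298)),("T",(-8,13,265),hk(483,55)),("T",(-8,-13,265),hk(526,58)),("S",(0,0,285),hs(597,350)),("S",(-158,0,278),hs(772,380))],[650,0,0])
B=fit("board",[("T",(75,170,14),v2(476,243)),("T",(75,-170,14),v2(730,224)),("T",(-75,-170,14),v2(745,334)),("T",(-75,170,14),v2(487,356))],[480,-250,0])
for q,z in(("log1",42),("honey_jar",60)):
  for f in(T,S):
    for d in models.search_frame(f,q): 
      if d["p"]>.4: print(q,d["p"],ray(f,d["extent"][:2],2,z))
print("hung",ray(T,hk(497,127),2,269),ray(T,hk(444,124),2,269),ray(T,hk(551,132),2,269))
print("loop strap ends", ray(T,g(57,95),2,261),ray(T,g(238,128),2,261))
for nm,a,b in(("l0",(565,249),(569,343)),("l1",(660,236),(672,329)),("l2",(707,224),(717,316))):
  A,C=ray(T,v2(*a),2,46),ray(T,v2(*b),2,46); print(nm,(A+C)/2,"len",np.linalg.norm(A-C),"yaw",np.arctan2(A[1]-C[1],A[0]-C[0]))
c,s=np.cos(B[2]/100),np.sin(B[2]/100)
print("board grooves",[ (B[0]-s*y,B[1]+c*y) for y in(128,64,0,-64,-128)])
np.save("fit.npy",[D,G,H,B])
E
python3 fit.py
```

```text
deck [520.3 254.4] yaw -0.027 res [-0.4  0.3 -0.4 -0.6 -1.4  0.6 -2.  -0.1 -1.4  0.1  1.1 -0.6 -0.8 -1.8
  0.4 -2.2 -2.6 -2.2  0.2 -3.4]
grater [529.9 257.3] yaw -0.222 res [-0.8 -0.3 -0.1 -0.9 -0.3  0.4 -1.6  0.6 -0.9 -1.5  0.4 -3.7 -0.  -1.
  0.5 -0.5]
hook [739.7   4.4] yaw -0.156 res [ 0.6  0.3 -0.6  0.7 -0.5 -0.7 -0.1 -0.1 -1.3 -0.5  0.6 -3.5]
board [ 506.  -274.4] yaw 0.056 res [-0.4 -0.4 -0.1 -0.7  0.9  0.7 -0.3  0.3]
log1 0.82 [ 491.  -207.3   42. ]
log1 0.74 [ 500.1 -335.7   42. ]
log1 0.56 [ 526.2 -398.8   42. ]
log1 0.82 [ 502.7 -317.9   42. ]
log1 0.81 [ 491.7 -197.    42. ]
log1 0.71 [ 521.6 -404.1   42. ]
honey_jar 0.55 [370.9  -8.2  60. ]
honey_jar 0.91 [360.4  34.7  60. ]
honey_jar 0.6 [ 719.1 -190.1   60. ]
hung [687.   10.3 269. ] [689.4  40.3 269. ] [683.5 -20.2 269. ]
loop strap ends [534.1 287.6 261. ] [522.2 230.  261. ]
l0 [ 494.7 -210.8   46. ] len 119.46375208050071 yaw -0.018005196769933028
l1 [ 509.1 -338.2   46. ] len 119.320657027622 yaw 0.046674319500845614
l2 [ 523.8 -398.5   46. ] len 118.55978748230413 yaw 0.016225009481855582
board grooves [(np.float64(498.8388288609113), np.float64(-146.57906237518912)), (np.float64(502.43143433450797), np.float64(-210.4781483303973)), (np.float64(506.02403980810465), np.float64(-274.3772342856055)), (np.float64(509.6166452817013), np.float64(-338.2763202408137)), (np.float64(513.2092507552981), np.float64(-402.17540619602187))]
```

```bash
cat > plan.py <<'E'
# python3 plan.py x y z yaw(of closing axis' perpendicular, i.e. object's yaw) -> tool-frame shift/turn; "-" keeps the present value
import sys; from h import *
s=sensors.sense(); p=np.array(s["position"]); Rt=R.from_rotvec(s["orientation"]); a=sys.argv[1:]
g=np.array([p[i] if a[i]=="-" else float(a[i]) for i in range(3)]); M=Rt.as_matrix()
np.set_printoptions(precision=4,suppress=True)
print("pos",np.round(p,1),"tool y ang",round(np.arctan2(M[1,1],M[0,1]),3),"j",np.round(s["joint_pos"],2),"w",round(s["width"],1),"F",np.round(s["contact_force"],1),"t",s["time_s"])
print("shift m",(M.T@(g-p))/1000)
if len(a)>3 and a[3]!="-":
    for k in(0,np.pi):
        w=float(a[3])+k; y=np.array([-np.sin(w),np.cos(w),0]); z=np.array([0,0,-1.])
        G=np.column_stack([np.cross(y,z),y,z]); print("turn",R.from_matrix(M.T@G).as_rotvec())
E
python3 plan.py - - 330 - ; python3 plan.py 529 258 330 -0.215
```

```text
pos [ 145.  -504.6  231.3] tool y ang -1.291 j [-1.36  0.05  1.4  -0.    1.69 -0.07] w 85.2 F [-0.5 -0.1 -0.6] t 1.4
shift m [-0.      0.     -0.0987]
pos [ 145.  -504.6  231.3] tool y ang -1.291 j [-1.36  0.05  1.4  -0.    1.69 -0.07] w 85.2 F [-0.5 -0.1 -0.6] t 1.4
shift m [ 0.5796 -0.6269 -0.0987]
turn [-0.      0.0001 -2.6468]
turn [0.0001 0.     0.4948]
```

```bash
python3 -m handwheel '[[[0.0854,0,0,-0.1,0,0,0],[0.0854,0,0,-0.1,0,0,0],[0.0854,0.05,-0.055,-0.1,0,0,-0.15],[0.0854,0.29,-0.313,-0.1,0,0,-1.3],[0.0854,0.29,-0.313,-0.1,0,0,-1.3],[0.0854,0.29,-0.313,-0.1,0,0,-1.3],[0.0854,0.29,-0.313,-0.1,0,0,-1.3],[0.0854,0.29,-0.313,-0.1,0,0,-1.3],[0.0854,0.29,-0.313,-0.1,0,0,-1.3],[0.0854,0.29,-0.313,-0.1,0,0,-1.3],[0.0854,0.29,-0.313,-0.1,0,0,-1.3],[0.0854,0.29,-0.313,-0.1,0,0,-1.3]]]' 60; python3 plan.py 529 258 330 -0.215
```

```text
time_s: 2.6
position: [338.1, -121.2, 331.5]
orientation: [2.203, 2.239, 0.001]
contact_force: [0.3, -1.1, 0.4]
width: 85.2
finger_force: 0.0
pos [ 338.1 -121.2  331.5] tool y ang 0.017 j [-0.45 -0.42  1.61  0.    1.95 -0.46] w 85.2 F [ 0.3 -1.1  0.4] t 2.6
shift m [0.376  0.1971 0.0017]
turn [ 0.0008  0.0005 -1.3393]
turn [ 0.0005 -0.0009  1.8023]
```

```bash
python3 -m handwheel '[[[0.0854,0.376,0.197,0,0,0,-1.339],[0.0854,0.376,0.197,0,0,0,-1.339],[0.0854,0.376,0.197,0,0,0,-1.339],[0.0854,0.376,0.197,0,0,0,-1.339],[0.0854,0.376,0.197,0,0,0,-1.339],[0.0854,0.376,0.197,0,0,0,-1.339],[0.0854,0.376,0.197,0,0,0,-1.339],[0.0854,0.376,0.197,0,0,0,-1.339],[0.0854,0.376,0.197,0,0,0,-1.339],[0.0854,0.376,0.197,0,0,0,-1.339],[0.0854,0.376,0.197,0,0,0,-1.339],[0.0854,0.376,0.197,0,0,0,-1.339]]]'; python3 plan.py 528 258 224 -0.215
python3 - <<'E'
from h import *
z=lambda a,k:cv2.resize(a,None,fx=k,fy=k,interpolation=cv2.INTER_CUBIC)
t=grab_frame("top")["color"][180:235,125:200,::-1];s=grab_frame("side")["color"][180:295,215:290,::-1]
a,b=z(t,5),z(s,5); im=np.zeros((575,755,3),np.uint8); im[:a.shape[0],:375]=a; im[:,380:755]=b; cv2.imwrite("pics/v4.png",im)
E
```

```text
time_s: 3.8
position: [531.0, 252.6, 331.8]
orientation: [0.355, 3.121, -0.0]
contact_force: [-0.4, -1.0, 0.9]
width: 85.6
finger_force: 0.0
pos [531.  252.6 331.8] tool y ang 1.344 j [ 0.38  0.24  1.   -0.    1.91 -0.96] w 85.6 F [-0.4 -1.   0.9] t 3.8
shift m [0.0042 0.0046 0.1078]
turn [ 0.      0.0007 -0.0116]
turn [ 0.0011 -0.      3.13  ]
```

View pics/v4.png

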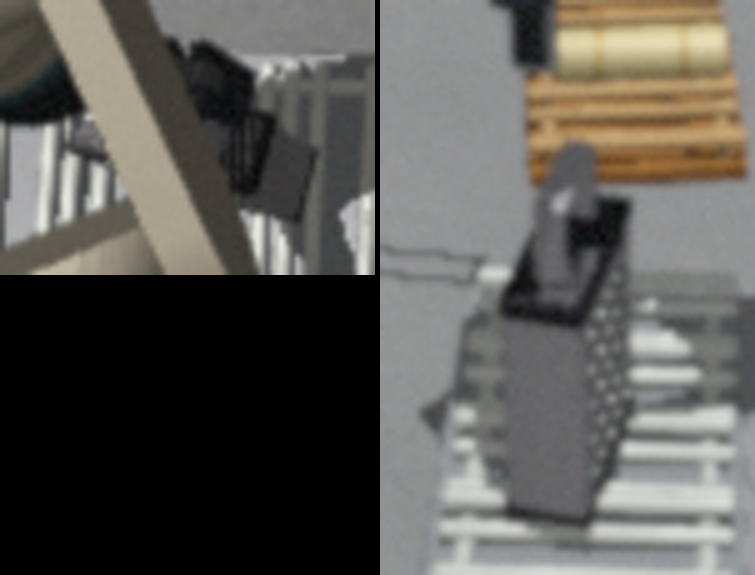

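```bash
python3 -m handwheel '[[[0.0854,0.003,0.0045,0.04,0,0,-0.006],[0.0854,0.003,0.0045,0.08,0,0,-0.006],[0.0854,0.003,0.0045,0.095,0,0,-0.006],[0.0854,0.003,0.0045,0.107,0,0,-0.006],[0.0854,0.003,0.0045,0.107,0,0,-0.006],[0.0854,0.003,0.0045,0.107,0,0,-0.006]]]' 60; python3 plan.py 528 258 224 -0.215
python3 - <<'E'
from h import *
z=lambda a,k:cv2.resize(a,None,fx=k,fy=k,interpolation=cv2.INTER_CUBIC)
f=grab_frame("top");t=f["color"][180:235,125:200,::-1];s=grab_frame("side")["color"][180:295,215:290,::-1]
b=z(s,5); cv2.imwrite("pics/v5.png",b)
E
```

```text
time_s: 4.5
position: [529.6, 259.2, 226.3]
orientation: [0.34, 3.12, 0.002]
contact_force: [0.5, -0.4, 0.3]
width: 85.3
finger_force: 0.0
pos [529.6 259.2 226.3] tool y ang 1.354 j [ 0.39  0.23  1.21 -0.    1.69 -0.96] w 85.3 F [ 0.5 -0.4  0.3] t 4.5
shift m [ 0.0013 -0.0015  0.0023]
turn [ 0.0016  0.0025 -0.0022]
turn [ 0.0039 -0.0025  3.1393]
```

View pics/v5.png

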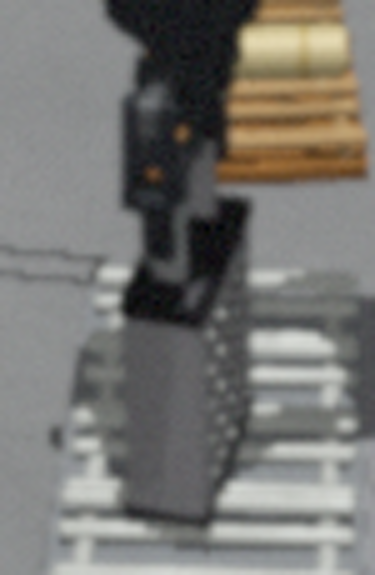

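The finger (155,240 in this crop) straddles the loop leg (about 174), sitting roughly 3 mm too far in +x. I'll nudge it and close.

```bash
python3 -m handwheel '[[[0.0854,-0.003,-0.001,0.002,0,0,0],[0.0854,-0.003,-0.001,0.002,0,0,0],[0.05,-0.003,-0.001,0.002,0,0,0],[0.05,-0.003,-0.001,0.002,0,0,0],[0.05,-0.003,-0.001,0.002,0,0,0],[0.05,-0.003,-0.001,0.002,0,0,0],[0.05,-0.003,-0.001,0.002,0,0,0],[0.05,-0.003,-0.001,0.002,0,0,0]]]' 60; python3 plan.py - - 262 -0.156
```

```text
time_s: 5.4
position: [531.8, 257.7, 222.7]
orientation: [0.34, 3.122, 0.001]
contact_force: [0.7, 1.4, 3.6]
width: 59.2
finger_force: 64.9
pos [531.8 257.7 222.7] tool y ang 1.354 j [ 0.39  0.24  1.21  0.    1.69 -0.97] w 59.2 F [0.7 1.4 3.6] t 5.4
shift m [-0.      0.     -0.0393]
turn [ 0.0006  0.0008 -0.0606]
turn [ 0.0013 -0.001   3.081 ]
```

```bash
python3 -m handwheel '[[[0.075,0,0,0,0,0,0],[0.08,0,0,0,0,0,0],[0.08,0,0,0,0,0,0],[0.08,0.0055,0,0,0,0,0],[0.08,0.0055,0,0,0,0,0],[0.05,0.0055,0,0,0,0,0],[0.05,0.0055,0,0,0,0,0],[0.05,0.0055,0,0,0,0,0],[0.05,0.0055,0,0,0,0,0],[0.05,0.0055,0,0,0,0,0],[0.05,0.0055,0,0,0,0,0]]]' 60; python3 plan.py - - 262 -0.156
python3 - <<'E'
from h import *
s=grab_frame("side")["color"][180:295,215:290,::-1]
cv2.imwrite("pics/v6.png",cv2.resize(s,None,fx=5,fy=5,interpolation=cv2.INTER_CUBIC))
E
```

```text
time_s: 6.5
position: [526.5, 258.9, 222.7]
orientation: [0.34, 3.122, 0.001]
contact_force: [0.4, 0.7, 3.4]
width: 59.4
finger_force: 64.8
pos [526.5 258.9 222.7] tool y ang 1.354 j [ 0.39  0.23  1.22  0.    1.69 -0.96] w 59.4 F [0.4 0.7 3.4] t 6.5
shift m [-0.      0.     -0.0393]
turn [ 0.0006  0.0008 -0.0607]
turn [ 0.0012 -0.001   3.0809]
```

View pics/v6.png

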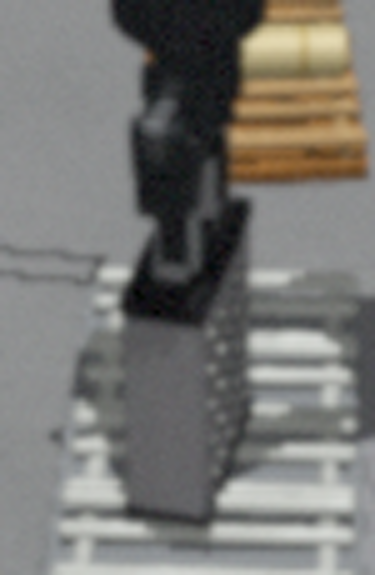

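Now the pad is centred on the leg (tip at about 178,245). Next I lift it and carry it to the front of the hook.

```bash
python3 plan.py 537 36 256 -0.156;  python3 -m handwheel '[[[0.05,0,0,-0.01,0,0,0],[0.05,0,0,-0.02,0,0,0],[0.05,0,0,-0.034,0,0,0],[0.05,0,0,-0.034,0,0,0]]]' 60; python3 plan.py 537 36 256 -0.156
```

```text
pos [526.5 258.9 222.7] tool y ang 1.354 j [ 0.39  0.23  1.22  0.    1.69 -0.96] w 59.2 F [-0.9  2.6  4.2] t 6.55
shift m [-0.0582 -0.2154 -0.0334]
turn [ 0.0007  0.0007 -0.0607]
turn [ 0.0012 -0.001   3.0809]
time_s: 6.95
position: [527.0, 258.9, 259.3]
orientation: [0.34, 3.119, 0.003]
contact_force: [1.3, -0.2, -1.3]
width: 59.4
finger_force: 65.2
pos [527.  258.9 259.3] tool y ang 1.354 j [ 0.39  0.22  1.16 -0.    1.76 -0.96] w 59.4 F [ 1.3 -0.2 -1.3] t 6.95
shift m [-0.0577 -0.2155  0.003 ]
turn [ 0.0021  0.0037 -0.061 ]
turn [ 0.0057 -0.0033  3.0806]
```

```bash
python3 -m handwheel '[[[0.05,-0.005,-0.02,0,0,0,-0.01],[0.05,-0.013,-0.05,0,0,0,-0.02],[0.05,-0.023,-0.085,0.001,0,0,-0.03],[0.05,-0.034,-0.125,0.002,0,0,-0.04],[0.05,-0.043,-0.16,0.003,0,0,-0.05],[0.05,-0.051,-0.19,0.003,0,0,-0.061],[0.05,-0.056,-0.21,0.003,0,0,-0.061],[0.05,-0.058,-0.2155,0.003,0,0,-0.061],[0.05,-0.058,-0.2155,0.003,0,0,-0.061],[0.05,-0.058,-0.2155,0.003,0,0,-0.061]]]' 60; python3 plan.py 633 21.2 256 -0.156
python3 - <<'E'
from h import *
z=lambda a,k:cv2.resize(a,None,fx=k,fy=k,interpolation=cv2.INTER_CUBIC)
t=grab_frame("top")["color"][110:210,215:295,::-1];s=grab_frame("side")["color"][140:260,165:275,::-1]
a,b=z(t,4),z(s,4); im=np.zeros((480,770,3),np.uint8); im[:400,:320]=a; im[:,325:765]=b; cv2.imwrite("pics/v7.png",im)
E
```

```text
time_s: 7.95
position: [536.6, 36.6, 253.2]
orientation: [-0.243, -3.132, -0.0]
contact_force: [-0.4, -1.3, -2.3]
width: 59.4
finger_force: 65.6
pos [536.6  36.6 253.2] tool y ang 1.416 j [-0.    0.08  1.32  0.    1.73 -1.42] w 59.4 F [-0.4 -1.3 -2.3] t 7.95
shift m [-0.0976 -0.0003 -0.0028]
turn [ 0.0003 -0.0002  0.0009]
turn [ 0.0003  0.0005 -3.1407]
```

View pics/v7.png

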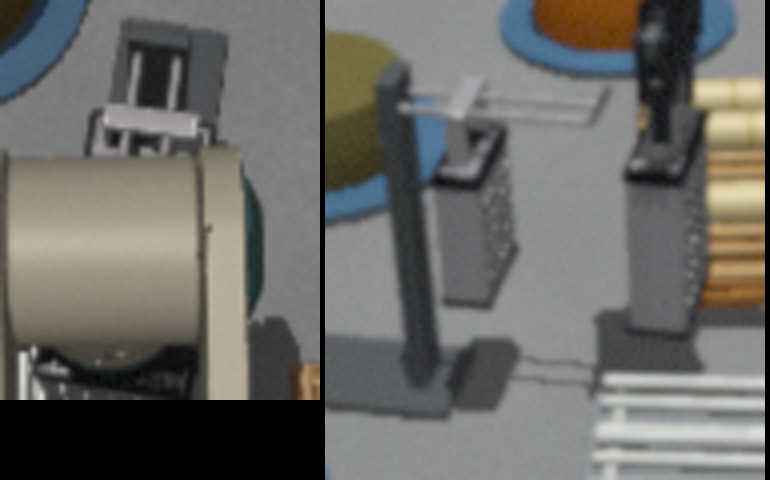

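The grater hangs in front of the hook tip, with the crossbar at about (605,95) and the grater at (665,170) in the side crop, and it's aligned. Moving forward slowly.

```bash
python3 -m handwheel '[[[0.05,-0.005,0,-0.002,0,0,0],[0.05,-0.015,0,-0.002,0,0,0],[0.05,-0.025,0,-0.002,0,0,0],[0.05,-0.035,0,-0.002,0,0,0],[0.05,-0.045,0,-0.002,0,0,0],[0.05,-0.05,0,-0.002,0,0,0],[0.05,-0.05,0,-0.002,0,0,0]]]' 60; python3 plan.py 633 21.2 256 -0.156
python3 -m handwheel '[[[0.05,-0.01,0,0,0,0,0],[0.05,-0.02,0,0,0,0,0],[0.05,-0.03,0,0,0,0,0],[0.05,-0.04,0,0,0,0,0],[0.05,-0.046,0,0,0,0,0],[0.05,-0.046,0,0,0,0,0],[0.05,-0.046,0,0,0,0,0]]]' 60; python3 plan.py 633 21.2 230 -0.156
python3 - <<'E'
from h import *
z=lambda a,k:cv2.resize(a,None,fx=k,fy=k,interpolation=cv2.INTER_CUBIC)
s=grab_frame("side")["color"][140:245,165:260,::-1]
cv2.imwrite("pics/v8.png",z(s,5))
E
```

```text
time_s: 8.75
position: [586.6, 28.0, 254.8]
orientation: [-0.244, -3.131, 0.0]
contact_force: [-0.6, -0.3, -3.7]
width: 59.0
finger_force: 65.6
pos [586.6  28.  254.8] tool y ang 1.415 j [-0.02  0.23  1.16 -0.    1.75 -1.43] w 59.0 F [-0.6 -0.3 -3.7] t 8.75
shift m [-0.0469  0.0005 -0.0013]
turn [-0.0002 -0.0006  0.0002]
turn [ 0.0009 -0.0003 -3.1414]
time_s: 9.45
position: [631.2, 21.0, 255.2]
orientation: [-0.244, -3.132, 0.0]
contact_force: [-0.0, -0.7, -1.9]
width: 59.1
finger_force: 65.6
pos [631.2  21.  255.2] tool y ang 1.415 j [-0.03  0.36  1.01 -0.    1.78 -1.44] w 59.1 F [-0.  -0.7 -1.9] t 9.45
shift m [-0.0017  0.0005  0.0252]
turn [-0.0001 -0.0003  0.0003]
turn [ 0.0005 -0.0001 -3.1413]
```

View pics/v8.png

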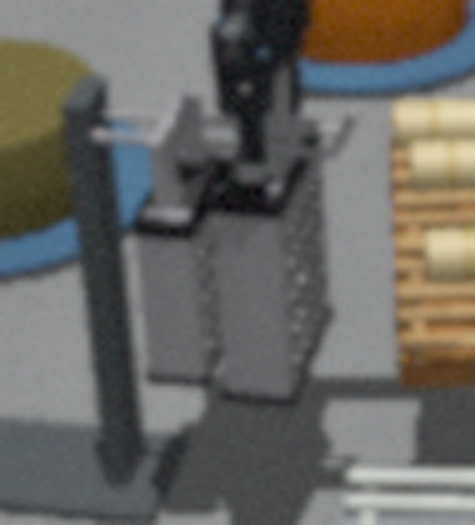

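The wires pass through the loop (about 250,135) and there's a gap to the hung grater at (180,290). Lowering now.

```bash
python3 -m handwheel '[[[0.05,0,0,0.006,0,0,0],[0.05,0,0,0.012,0,0,0],[0.05,0,0,0.018,0,0,0],[0.05,0,0,0.022,0,0,0],[0.05,0,0,0.022,0,0,0],[0.05,0,0,0.022,0,0,0]]]' 60; python3 -m handwheel '[[[0.05,0,0,0.001,0,0,0],[0.05,0,0,0.002,0,0,0],[0.05,0,0,0.002,0,0,0],[0.05,0,0,0.002,0,0,0]]]' 60
```

```text
time_s: 10.1
position: [631.4, 20.9, 233.3]
orientation: [-0.244, -3.132, 0.0]
contact_force: [0.8, -0.4, -2.5]
width: 59.2
finger_force: 65.6
time_s: 10.5
position: [631.5, 20.9, 231.3]
orientation: [0.244, 3.132, -0.0]
contact_force: [0.3, -0.4, -2.4]
width: 59.2
finger_force: 65.6
```

```bash
python3 -m handwheel '[[[0.05,0,0,0.001,0,0,0],[0.05,0,0,0.0015,0,0,0],[0.05,0,0,0.0015,0,0,0]]]' 60; python3 -m handwheel '[[[0.05,0,0,0.001,0,0,0],[0.05,0,0,0.0015,0,0,0],[0.05,0,0,0.0015,0,0,0]]]' 60;python3 -m handwheel '[[[0.05,0,0,0.001,0,0,0],[0.05,0,0,0.001,0,0,0],[0.05,0,0,0.001,0,0,0]]]' 60
```

```text
time_s: 10.8
position: [631.6, 20.8, 230.5]
orientation: [0.244, 3.131, -0.0]
contact_force: [-0.2, -0.3, 1.0]
width: 59.2
finger_force: 66.2
time_s: 11.1
position: [631.7, 20.9, 230.4]
orientation: [0.244, 3.129, -0.0]
contact_force: [-3.6, 0.1, 7.2]
width: 59.2
finger_force: 66.6
time_s: 11.4
position: [631.7, 20.8, 230.4]
orientation: [0.244, 3.128, -0.0]
contact_force: [-4.8, -0.5, 10.4]
width: 59.4
finger_force: 67.2
```

```bash
python3 -m handwheel '[[[0.05,0,0,-0.002,0,0,0],[0.05,0,0,-0.002,0,0,0],[0.066,0,0,-0.002,0,0,0],[0.072,0,0,-0.002,0,0,0],[0.08,0,0,-0.002,0,0,0],[0.08,0,0,-0.002,0,0,0],[0.08,0,0,-0.002,0,0,0]]]' 60; python3 -m handwheel '[[[0.08,0,0,-0.01,0,0,0],[0.08,0,0,-0.02,0,0,0],[0.08,0,0,-0.04,0,0,0],[0.08,0,0,-0.07,0,0,0],[0.08,0,0,-0.1,0,0,0],[0.08,0,0,-0.12,0,0,0],[0.08,0.03,0,-0.12,0,0,0],[0.08,0.07,0,-0.12,0,0,0],[0.08,0.11,0,-0.12,0,0,0],[0.08,0.15,0,-0.12,0,0,0],[0.08,0.15,0,-0.12,0,0,0]]]' 60
python3 plan.py 494.7 -210.8 160 0.03
python3 - <<'E'
from h import *
z=lambda a,k:cv2.resize(a,None,fx=k,fy=k,interpolation=cv2.INTER_CUBIC)
T=grab_frame("top");S=grab_frame("side")
a,b=z(T["color"][110:210,215:295,::-1],3),z(S["color"][140:260,165:275,::-1],4.5); im=np.zeros((540,740,3),np.uint8); im[:300,:240]=a; im[:,245:740]=b; cv2.imwrite("pics/v9.png",im)
E
```

```text
time_s: 12.1
position: [631.4, 20.9, 229.0]
orientation: [-0.244, -3.132, 0.0]
contact_force: [-0.3, 0.5, -0.6]
width: 79.8
finger_force: 0.0
time_s: 13.2
position: [480.0, 44.8, 351.6]
orientation: [0.242, 3.129, 0.001]
contact_force: [-0.4, -0.3, -0.5]
width: 80.1
finger_force: 0.0
pos [480.   44.8 351.6] tool y ang 1.416 j [ 0.02 -0.06  1.28  0.    1.92 -1.4 ] w 80.1 F [-0.4 -0.3 -0.5] t 13.2
shift m [-0.0533 -0.2504  0.1916]
turn [ 0.0003  0.003  -0.1847]
turn [ 0.0044 -0.0005  2.9569]
```

View pics/v9.png

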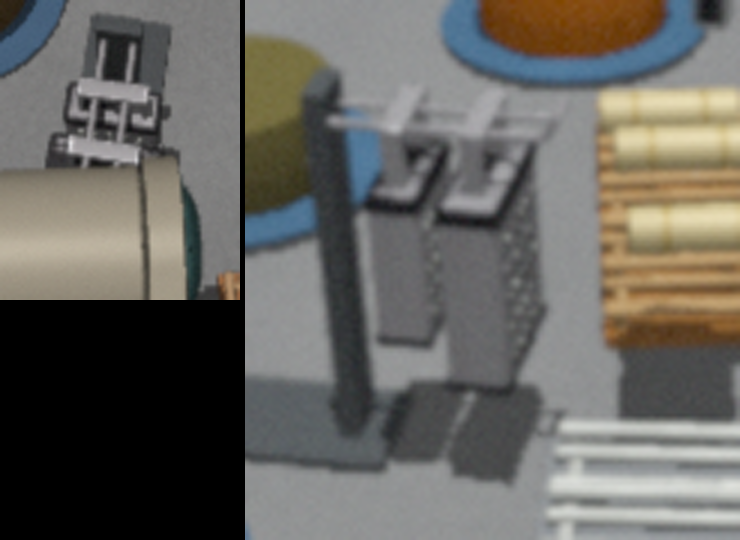

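Both graters hang on the wires, at about (400,100) and (485,110) in the side crop, and they're separate. Next are the logs; I'll refit the deck and logs from the clear top view.

```bash
cat > logs.py <<'E'
from h import *
np.set_printoptions(precision=1,suppress=True)
for n in("top","side"):
    f=grab_frame(n)
    for d in models.search_frame(f,"log1"):
        e=np.array(d["extent"])
        if d["p"]<.3: continue
        for z in(42,84):
            print(n,round(d["p"],2),"z",z,ray(f,e[:2],2,z)[:2],end=" ")
        print(e)
E
python3 logs.py; sed -e '/^G=/,$d' fit.py > fd.py; sed -n '/^G=/q;p' fit.py >/dev/null
python3 - <<'E'
src=open('fit.py').read()
i=src.index('G=fit'); s=src[:i].replace(',("S",(73,160,74),v1(250,499)),("S",(-73,160,74),v1(420,506)),("S",(73,-160,74),v1(282,285)),("S",(-73,-160,74),v1(423,287)),("S",(-125,0,96.5),v1(470,372))','')
exec(s)
E
```

```text
top 0.97 z 42 [ 506.6 -334.3] top 0.97 z 84 [ 501.7 -321.2] [365.9 218.5  14.   40.8]
top 0.85 z 42 [ 492.9 -205.9] top 0.85 z 84 [ 488.5 -197.5] [324.4 223.9  16.5  40.2]
top 0.73 z 42 [ 523.5 -395.1] top 0.73 z 84 [ 518.  -379.7] [385.1 212.6  15.9  40.9]
top 0.59 z 42 [747.4   8. ] top 0.59 z 84 [733.7   8.5] [252.5 145.4  29.8  24.9]
top 0.37 z 42 [787.6  -3.2] top 0.37 z 84 [772.4  -2.2] [255.7 133.3  25.7  36.8]
side 0.79 z 42 [ 496.3 -308.1] side 0.79 z 84 [ 496.1 -235.4] [266.1 175.   29.1  12.8]
side 0.74 z 42 [ 486.5 -186.4] side 0.74 z 84 [ 486.7 -119.5] [268.9 192.4  33.2  13.3]
side 0.48 z 42 [ 522.  -374.4] side 0.48 z 84 [ 520.5 -298.5] [259.4 166.4  31.1  10.4]
deck [520.3 251.3] yaw -0.023 res [ 0.5  0.5  0.8 -0.4 -0.5  0.3 -0.8 -0.4 -0.1  0.1]
```

```bash
python3 plan.py 494 -209.5 110 0.04; python3 -m handwheel '[[[0.065,-0.045,-0.25,0.1,0,0,-0.195],[0.065,-0.045,-0.25,0.1,0,0,-0.195],[0.065,-0.045,-0.25,0.1,0,0,-0.195],[0.065,-0.045,-0.25,0.1,0,0,-0.195],[0.065,-0.045,-0.25,0.1,0,0,-0.195],[0.065,-0.05,-0.25,0.15,0,0,-0.195],[0.065,-0.053,-0.25,0.2,0,0,-0.195],[0.065,-0.053,-0.25,0.24,0,0,-0.195],[0.065,-0.053,-0.25,0.24,0,0,-0.195],[0.065,-0.053,-0.25,0.24,0,0,-0.195],[0.065,-0.053,-0.25,0.24,0,0,-0.195]]]' 40; python3 plan.py 494 -209.5 33 0.04
python3 - <<'E'
from h import *
z=lambda a,k:cv2.resize(a,None,fx=k,fy=k,interpolation=cv2.INTER_CUBIC)
T=grab_frame("top");S=grab_frame("side")
a,b=z(T["color"][180:260,280:410,::-1],4),z(S["color"][140:230,225:310,::-1],3); im=np.zeros((600,525,3),np.uint8); im[:320,:520]=a; im[325:325+270,:255]=b; cv2.imwrite("pics/v10.png",im)
E
```

```text
pos [484.   44.  348.9] tool y ang 1.415 j [ 0.01 -0.05  1.27 -0.    1.92 -1.4 ] w 79.7 F [ 0.  -0.6 -0.1] t 13.6
shift m [-0.0495 -0.2488  0.2389]
turn [-0.0002 -0.0009 -0.1962]
turn [-0.0013  0.0002  2.9454]
time_s: 14.7
position: [498.4, -211.7, 112.6]
orientation: [-0.062, 3.137, -0.004]
contact_force: [0.2, -1.0, 0.3]
width: 64.8
finger_force: 0.0
pos [ 498.4 -211.7  112.6] tool y ang 1.61 j [-0.47  0.16  1.52 -0.    1.45 -2.08] w 64.8 F [ 0.2 -1.   0.3] t 14.7
shift m [0.0047 0.0025 0.0796]
turn [-0.0024  0.0042 -0.0005]
turn [0.0065 0.0038 3.1411]
```

View pics/v10.png

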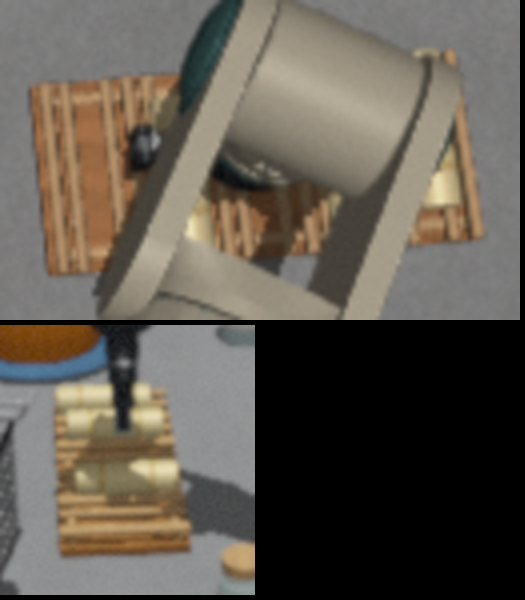

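The gripper is over the first log, and the finger tip at (122,425) in the side crop lines up with the log's middle. Descending.

```bash
python3 -m handwheel '[[[0.06,0.004,0.002,0.03,0,0,0],[0.06,0.004,0.002,0.055,0,0,0],[0.06,0.004,0.002,0.07,0,0,0],[0.06,0.004,0.002,0.08,0,0,0],[0.06,0.004,0.002,0.08,0,0,0],[0.06,0.004,0.002,0.08,0,0,0]]]' 40; python3 -m handwheel '[[[0.02,0,0,0,0,0,0],[0.02,0,0,0,0,0,0],[0.02,0,0,0,0,0,0],[0.02,0,0,0,0,0,0],[0.02,0,0,0,0,0,0],[0.02,0,0,0,0,0,0],[0.02,0,0,0,0,0,0]]]' 40; python3 plan.py 494 -210 110 0.04
```

```text
time_s: 15.4
position: [493.6, -209.6, 30.5]
orientation: [-0.062, 3.139, -0.002]
contact_force: [0.1, -0.6, 0.3]
width: 60.3
finger_force: 0.0
time_s: 16.1
position: [494.1, -208.8, 31.6]
orientation: [-0.063, 3.138, 0.0]
contact_force: [-1.2, 5.4, 9.2]
width: 36.6
finger_force: 39.6
pos [ 494.1 -208.8   31.6] tool y ang 1.611 j [-0.47  0.24  1.6   0.    1.29 -2.08] w 36.6 F [-1.2  5.4  9.2] t 16.1
shift m [-0.0001 -0.0012 -0.0784]
turn [ 0.0001  0.0032 -0.    ]
turn [ 0.005  -0.0001  3.1415]
```

```bash
python3 -m handwheel '[[[0.02,0,-0.001,-0.005,0,0,0],[0.02,0,-0.001,-0.015,0,0,0],[0.02,0,-0.001,-0.03,0,0,0],[0.02,0,-0.001,-0.05,0,0,0],[0.02,0,-0.001,-0.08,0,0,0],[0.02,0,-0.001,-0.12,0,0,0],[0.02,0,-0.001,-0.15,0,0,0],[0.02,0,-0.001,-0.15,0,0,0]]]' 40; python3 plan.py 517 124 180 -0.024;  python3 - <<'E'
from h import *
T=grab_frame("top");S=grab_frame("side")
print(*[(round(d["p"],2),np.round(d["extent"])) for f in (T,S) for d in models.search_frame(f,"log1")])
E
```

```text
time_s: 16.9
position: [494.7, -211.4, 186.1]
orientation: [-0.061, 3.132, -0.008]
contact_force: [0.7, -0.2, -1.7]
width: 36.7
finger_force: 40.2
pos [ 494.7 -211.4  186.1] tool y ang 1.61 j [-0.47  0.1   1.44 -0.    1.59 -2.08] w 36.7 F [ 0.7 -0.2 -1.7] t 16.9
shift m [-0.0353  0.3343  0.0046]
turn [-0.0051  0.0094  0.063 ]
turn [-0.0145 -0.0079 -3.0786]
(0.6, array([367., 232.,  10.,  13.])) (0.6, array([338., 217.,  20.,  48.])) (0.83, array([268., 151.,  35.,  11.])) (0.73, array([265., 172.,  32.,  13.])) (0.5, array([260., 167.,  35.,  11.])) (0.3, array([270., 286., 107., 109.]))
```

```bash
python3 -m handwheel '[[[0.02,-0.003,0.03,0,0,0,0.01],[0.02,-0.008,0.075,0,0,0,0.02],[0.02,-0.013,0.12,0,0,0,0.03],[0.02,-0.018,0.165,0,0,0,0.04],[0.02,-0.023,0.21,0,0,0,0.05],[0.02,-0.028,0.255,0,0,0,0.063],[0.02,-0.032,0.295,0.005,0,0,0.063],[0.02,-0.034,0.325,0.02,0,0,0.063],[0.02,-0.035,0.334,0.05,0,0,0.063],[0.02,-0.035,0.334,0.07,0,0,0.063],[0.02,-0.035,0.334,0.07,0,0,0.063],[0.02,-0.035,0.334,0.07,0,0,0.063]]]' 40; python3 plan.py 517 124 76 -0.024
python3 - <<'E'
from h import *
z=lambda a,k:cv2.resize(a,None,fx=k,fy=k,interpolation=cv2.INTER_CUBIC)
T=grab_frame("top");S=grab_frame("side")
a,b=z(T["color"][180:280,105:245,::-1],3.5),z(S["color"][215:345,210:340,::-1],3); im=np.zeros((395,890,3),np.uint8); im[:350,:490]=a; im[:390,495:885]=b; im=cv2.resize(im,None,fx=.88,fy=.88); cv2.imwrite("pics/v11.png",im)
E
```

```text
time_s: 18.3
position: [514.2, 124.7, 108.7]
orientation: [-0.038, -3.139, 0.001]
contact_force: [-0.1, 0.3, -1.7]
width: 36.4
finger_force: 40.3
pos [514.2 124.7 108.7] tool y ang 1.547 j [ 0.17  0.14  1.55 -0.    1.45 -1.38] w 36.4 F [-0.1  0.3 -1.7] t 18.3
shift m [-0.0028 -0.0006  0.0327]
turn [-0.0005 -0.0019 -0.    ]
turn [-0.003   0.0008  3.1416]
```

View pics/v11.png

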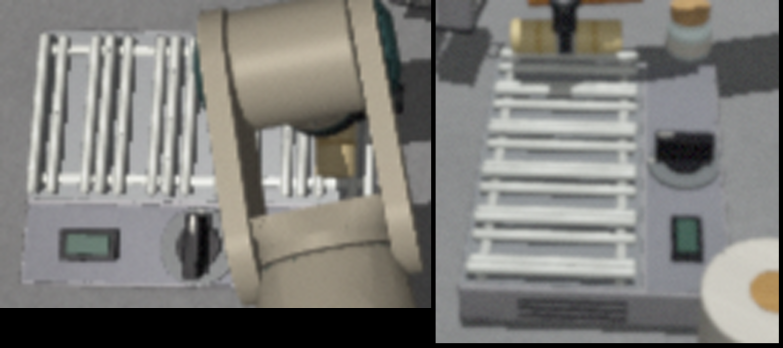

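The log is centred in the gripper, spanning (510–622) with the finger at 565. Lowering it into the groove.

```bash
python3 -m handwheel '[[[0.02,-0.003,-0.001,0.015,0,0,0],[0.02,-0.003,-0.001,0.025,0,0,0],[0.02,-0.003,-0.001,0.032,0,0,0],[0.02,-0.003,-0.001,0.032,0,0,0],[0.02,-0.003,-0.001,0.032,0,0,0]]]' 40; python3 -m handwheel '[[[0.02,0,0,0.001,0,0,0],[0.02,0,0,0.002,0,0,0],[0.02,0,0,0.002,0,0,0]]]' 40
```

```text
time_s: 18.9
position: [517.5, 123.7, 76.9]
orientation: [-0.037, -3.141, 0.001]
contact_force: [-0.7, -0.4, -2.2]
width: 36.4
finger_force: 40.4
time_s: 19.2
position: [518.1, 124.1, 75.9]
orientation: [0.037, 3.14, 0.001]
contact_force: [0.6, 0.9, 3.0]
width: 36.2
finger_force: 40.6
```

```bash
python3 plan.py 517 124 75 -0.024
```

```text
pos [518.1 124.1  75.9] tool y ang 1.547 j [ 0.17  0.18  1.58  0.    1.38 -1.38] w 36.2 F [0.6 0.9 3. ] t 19.2
shift m [ 0.0011 -0.0001  0.0009]
turn [0.0005 0.0016 0.0003]
turn [-0.0025  0.0008 -3.1413]
```

```bash
python3 -m handwheel '[[[0.02,0,0,0.0015,0,0,0],[0.02,0,0,0.0015,0,0,0],[0.02,0,0,0.0015,0,0,0]]]' 40
```

```text
time_s: 19.5
position: [518.6, 124.4, 75.5]
orientation: [0.037, 3.138, 0.002]
contact_force: [1.6, 3.1, 9.5]
width: 36.7
finger_force: 41.3
```

```bash
python3 -m handwheel '[[[0.02,0,0,-0.0015,0,0,0],[0.02,0,0,-0.0015,0,0,0],[0.045,0,0,-0.0015,0,0,0],[0.05,0,0,-0.002,0,0,0],[0.055,0,0,-0.002,0,0,0],[0.055,0,0,-0.002,0,0,0],[0.055,0,0,-0.002,0,0,0]]]' 40; python3 -m handwheel '[[[0.055,0,0,-0.01,0,0,0],[0.055,0,0,-0.03,0,0,0],[0.055,0,0,-0.07,0,0,0],[0.055,0,0,-0.11,0,0,0],[0.055,0,0,-0.11,0,0,0],[0.055,0,-0.05,-0.11,0,0,0],[0.055,0,-0.1,-0.11,0,0,0],[0.055,0,-0.15,-0.11,0,0,0],[0.055,0,-0.2,-0.11,0,0,0],[0.055,0,-0.25,-0.11,0,0,0],[0.055,0,-0.25,-0.11,0,0,0]]]' 40
cat > chk.py <<'E'
from h import *
from scipy.optimize import least_squares
import sys
z=lambda a,k:cv2.resize(a,None,fx=k,fy=k,interpolation=cv2.INTER_CUBIC)
T=grab_frame("top");S=grab_frame("side")
a,b=z(T["color"][180:280,105:245,::-1],3.5),z(S["color"][215:345,210:340,::-1],3); im=np.zeros((395,885,3),np.uint8); im[:350,:490]=a; im[:390,495:885]=b; cv2.imwrite("pics/"+sys.argv[1],cv2.resize(im,(796,355)))
np.set_printoptions(precision=1,suppress=True)
for n,f in(("top",T),("side",S)):
    for d in models.search_frame(f,"log1"):
        e=np.array(d["extent"])
        if d["p"]>.3: print(n,round(d["p"],2),"board z42",ray(f,e[:2],2,42)[:2],"deck z84",ray(f,e[:2],2,84)[:2],e)
E
python3 chk.py v12.png; python3 plan.py 507 -336 110 0.05
```

```text
time_s: 20.2
position: [517.5, 123.7, 75.6]
orientation: [-0.038, -3.141, 0.0]
contact_force: [1.1, 1.0, 0.2]
width: 54.8
finger_force: 0.0
time_s: 21.3
position: [510.9, -131.3, 185.8]
orientation: [-0.048, -3.141, 0.003]
contact_force: [0.8, 1.3, 0.2]
width: 54.7
finger_force: 0.0
top 0.83 board z42 [ 498.6 -336.2] deck z84 [ 494.  -322.9] [366.7 221.1  13.4  37.3]
top 0.65 board z42 [525.5 122.3] deck z84 [520.  118.7] [216.7 215.6  10.8  42.6]
top 0.61 board z42 [ 520.4 -397.6] deck z84 [ 515.  -382.1] [386.  213.6  12.3  37.1]
side 0.71 board z42 [517.6  87.3] deck z84 [516.3 141.1] [259.  240.8  41.3  16.5]
side 0.67 board z42 [ 497.1 -318.6] deck z84 [ 496.8 -245.4] [265.9 173.6  29.9  10.3]
side 0.63 board z42 [ 523.8 -389.6] deck z84 [ 522.2 -313. ] [259.  164.5  32.3   8. ]
pos [ 511.7 -125.2  185.8] tool y ang 1.548 j [-0.31  0.08  1.47  0.    1.6  -1.86] w 55.0 F [ 0.3 -0.  -0. ] t 21.5
shift m [-0.0001 -0.2109  0.0758]
turn [ 0.0003 -0.     -0.0729]
turn [-0.0001 -0.0005  3.0687]
```

View pics/v12.png

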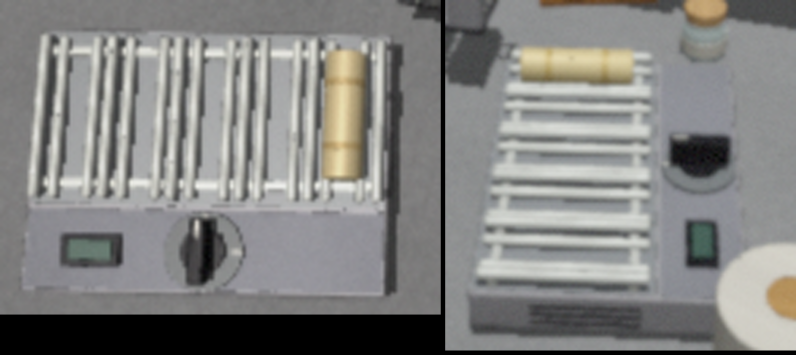

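The first log sits in the −128 groove at (344,115), centred lengthwise on the ribs. Next is the log at about (503,−336).

```bash
python3 plan.py 503 -336 110 0.05; python3 -m handwheel '[[[0.049,0.008,-0.211,0.03,0,0,-0.073],[0.049,0.008,-0.211,0.03,0,0,-0.073],[0.049,0.008,-0.211,0.03,0,0,-0.073],[0.049,0.008,-0.211,0.03,0,0,-0.073],[0.049,0.008,-0.211,0.05,0,0,-0.073],[0.049,0.008,-0.211,0.075,0,0,-0.073],[0.049,0.008,-0.211,0.075,0,0,-0.073],[0.049,0.008,-0.211,0.075,0,0,-0.073],[0.049,0.008,-0.211,0.075,0,0,-0.073]]]' 40; python3 plan.py 503 -336 31 0.05
```

```text
pos [ 511.7 -125.2  185.8] tool y ang 1.548 j [-0.31  0.08  1.47  0.    1.6  -1.86] w 55.0 F [ 0.3 -0.  -0. ] t 21.5
shift m [ 0.0039 -0.211   0.0758]
turn [ 0.0003 -0.     -0.0729]
turn [-0.0001 -0.0005  3.0687]
time_s: 22.4
position: [499.9, -336.3, 112.9]
orientation: [-0.08, 3.138, -0.003]
contact_force: [0.2, 0.4, 0.3]
width: 49.2
finger_force: 0.0
pos [ 499.9 -336.3  112.9] tool y ang 1.622 j [-0.65  0.33  1.32  0.    1.49 -2.28] w 49.2 F [0.2 0.4 0.3] t 22.4
shift m [-0.0029  0.0003  0.0819]
turn [-0.0019  0.0023  0.001 ]
turn [-0.0036 -0.003  -3.1406]
```

```bash
python3 -m handwheel '[[[0.049,-0.003,0,0.03,0,0,0],[0.049,-0.003,0,0.05,0,0,0],[0.049,-0.003,0,0.065,0,0,0],[0.049,-0.003,0,0.078,0,0,0],[0.049,-0.003,0,0.081,0,0,0],[0.049,-0.003,0,0.081,0,0,0]]]' 40; python3 plan.py 503 -336 31 0.05;python3 -m handwheel '[[[0.02,0,0,0,0,0,0],[0.02,0,0,0,0,0,0],[0.02,0,0,0,0,0,0],[0.02,0,0,0,0,0,0],[0.02,0,0,0,0,0,0],[0.02,0,0,0,0,0,0],[0.02,0,0,0,0,0,0]]]' 40; python3 plan.py - - 180 0.04
```

```text
time_s: 23.0
position: [502.3, -336.9, 31.1]
orientation: [-0.078, 3.139, -0.001]
contact_force: [-0.2, 0.7, 0.7]
width: 49.1
finger_force: 0.2
pos [ 502.3 -336.9   31.1] tool y ang 1.62 j [-0.65  0.42  1.38  0.    1.34 -2.27] w 49.1 F [-0.2  0.7  0.7] t 23.0
shift m [-0.0007  0.0008  0.0001]
turn [-0.001   0.0013 -0.0005]
turn [0.0021 0.0015 3.1411]
time_s: 23.7
position: [502.3, -336.5, 31.3]
orientation: [-0.078, 3.139, -0.0]
contact_force: [-1.2, 3.6, 6.1]
width: 36.4
finger_force: 40.1
pos [ 502.3 -336.5   31.3] tool y ang 1.621 j [-0.65  0.42  1.38  0.    1.34 -2.27] w 36.4 F [-1.2  3.6  6.1] t 23.7
shift m [-0.0002 -0.     -0.1487]
turn [-0.0002  0.0014  0.0097]
turn [-0.0022 -0.0002 -3.1318]
```

```bash
python3 -m handwheel '[[[0.02,0,0,-0.005,0,0,0],[0.02,0,0,-0.015,0,0,0],[0.02,0,0,-0.03,0,0,0],[0.02,0,0,-0.06,0,0,0],[0.02,0,0,-0.1,0,0,0],[0.02,0,0,-0.14,0,0,0],[0.02,0.005,0.03,-0.15,0,0,0],[0.02,0.01,0.07,-0.15,0,0,0.01],[0.02,0.01,0.11,-0.15,0,0,0.02],[0.02,0.01,0.15,-0.15,0,0,0.03],[0.02,0.01,0.19,-0.15,0,0,0.04],[0.02,0.01,0.23,-0.15,0,0,0.05]]]' 40; python3 plan.py 520 252 180 -0.024
```

```text
time_s: 24.9
position: [480.2, -106.1, 181.3]
orientation: [0.003, 3.14, -0.001]
contact_force: [0.8, 0.1, -0.7]
width: 36.9
finger_force: 40.3
pos [ 480.2 -106.1  181.3] tool y ang 1.569 j [-0.29 -0.02  1.58 -0.    1.59 -1.86] w 36.9 F [ 0.8  0.1 -0.7] t 24.9
shift m [-0.0392  0.3582  0.0011]
turn [-0.0007  0.002   0.0224]
turn [-0.0031 -0.001  -3.1192]
```

```bash
python3 -m handwheel '[[[0.02,-0.005,0.04,0,0,0,0.005],[0.02,-0.01,0.085,0,0,0,0.01],[0.02,-0.015,0.13,0,0,0,0.015],[0.02,-0.02,0.175,0,0,0,0.02],[0.02,-0.025,0.22,0,0,0,0.022],[0.02,-0.03,0.265,0,0,0,0.022],[0.02,-0.034,0.305,0,0,0,0.022],[0.02,-0.037,0.335,0.01,0,0,0.022],[0.02,-0.039,0.358,0.03,0,0,0.022],[0.02,-0.039,0.358,0.06,0,0,0.022],[0.02,-0.039,0.358,0.075,0,0,0.022],[0.02,-0.039,0.358,0.075,0,0,0.022]]]' 40; python3 plan.py 520 252 77 -0.024; python3 chk.py v13.png
```

```text
time_s: 26.1
position: [518.5, 249.7, 102.9]
orientation: [-0.036, -3.137, 0.003]
contact_force: [0.1, -0.2, -1.8]
width: 36.6
finger_force: 40.4
pos [518.5 249.7 102.9] tool y ang 1.548 j [ 0.38  0.27  1.41 -0.    1.46 -1.16] w 36.6 F [ 0.1 -0.2 -1.8] t 26.1
shift m [-0.0015  0.0024  0.0259]
turn [-0.0019 -0.0039  0.0009]
turn [ 0.0061 -0.003  -3.1407]
top 0.74 board z42 [ 528.4 -401.1] deck z84 [ 522.7 -385.5] [386.9 211.   18.9  39.8]
top 0.74 board z42 [528.1 129.3] deck z84 [522.5 125.5] [214.4 214.8  14.4  46.3]
top 0.49 board z42 [487.5 266.5] deck z84 [483.3 257.6] [169.1 229.1   9.1  17.6]
side 0.68 board z42 [517.3 174.1] deck z84 [516.1 223.8] [258.7 259.6  46.   13.6]
side 0.57 board z42 [514.4  79. ] deck z84 [513.3 133.2] [260.1 239.1  39.9  13.3]
```

View pics/v13.png

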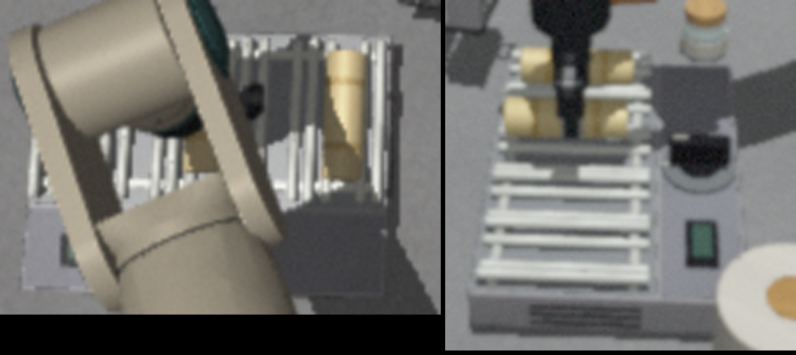

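The held log spans (503–628) with the finger at 572, so its centre is about 5 mm beyond the TCP in +x. I'll correct for that and lower.

```bash
python3 -m handwheel '[[[0.02,0.003,0.0025,0.01,0,0,0],[0.02,0.003,0.0025,0.02,0,0,0],[0.02,0.003,0.0025,0.026,0,0,0],[0.02,0.003,0.0025,0.026,0,0,0],[0.02,0.003,0.0025,0.026,0,0,0]]]' 40; python3 -m handwheel '[[[0.02,0,0,0.001,0,0,0],[0.02,0,0,0.0025,0,0,0],[0.02,0,0,0.0025,0,0,0]]]' 40;  python3 -m handwheel '[[[0.02,0,0,0.001,0,0,0],[0.02,0,0,0.0015,0,0,0],[0.02,0,0,0.0015,0,0,0]]]' 40
```

```text
time_s: 26.8
position: [516.7, 253.0, 78.5]
orientation: [-0.036, -3.141, 0.001]
contact_force: [0.2, 0.3, -1.0]
width: 36.6
finger_force: 40.4
time_s: 27.1
position: [516.7, 253.0, 76.2]
orientation: [0.036, 3.141, -0.0]
contact_force: [-0.7, 0.2, -1.1]
width: 36.7
finger_force: 40.4
time_s: 27.4
position: [517.0, 253.2, 75.3]
orientation: [0.036, 3.141, 0.001]
contact_force: [-0.3, 0.3, 2.0]
width: 36.6
finger_force: 40.6
```

```bash
python3 -m handwheel '[[[0.02,0,0,0,0,0,0],[0.045,0,0,0,0,0,0],[0.05,0,0,-0.001,0,0,0],[0.055,0,0,-0.001,0,0,0],[0.055,0,0,-0.001,0,0,0],[0.055,0,0,-0.001,0,0,0]]]' 40; python3 -m handwheel '[[[0.055,0,0,-0.01,0,0,0],[0.055,0,0,-0.03,0,0,0],[0.055,0,0,-0.07,0,0,0],[0.055,0,0,-0.11,0,0,0],[0.055,0.01,-0.05,-0.11,0,0,0],[0.055,0.02,-0.1,-0.11,0,0,0],[0.055,0.02,-0.15,-0.11,0,0,0],[0.055,0.02,-0.2,-0.11,0,0,0],[0.055,0.02,-0.25,-0.11,0,0,0],[0.055,0.02,-0.3,-0.11,0,0,0],[0.055,0.02,-0.35,-0.11,0,0,0],[0.055,0.02,-0.38,-0.11,0,0,0]]]' 40;  python3 plan.py 523 -399.5 110 0.045; python3 chk.py v14.png
```

```text
time_s: 28.0
position: [516.7, 253.0, 75.7]
orientation: [-0.036, -3.141, 0.0]
contact_force: [-0.1, 0.7, -0.2]
width: 54.9
finger_force: 0.0
time_s: 29.2
position: [487.6, -129.5, 186.8]
orientation: [0.039, 3.14, -0.002]
contact_force: [0.6, -0.4, -0.6]
width: 55.4
finger_force: 0.0
pos [ 487.6 -129.5  186.8] tool y ang 1.546 j [-0.33  0.01  1.53 -0.    1.6  -1.88] w 55.4 F [ 0.6 -0.4 -0.6] t 29.2
shift m [-0.0421 -0.269   0.0771]
turn [-0.0011  0.0011 -0.07  ]
turn [0.0018 0.0016 3.0716]
top 0.97 board z42 [527.  262.1] deck z84 [521.4 253.4] [170.8 216.1  10.9  42.4]
top 0.96 board z42 [528.7 127.2] deck z84 [523.  123.4] [215.1 214.6  10.9  44.8]
top 0.84 board z42 [ 524.6 -404.2] deck z84 [ 519.  -388.5] [388.  212.2  14.6  39.9]
side 0.88 board z42 [517.4  81.9] deck z84 [516.1 136. ] [259.1 239.7  40.9  16.6]
side 0.87 board z42 [519.8 221.6] deck z84 [518.4 269. ] [257.6 270.8  45.3  18. ]
side 0.76 board z42 [ 519.4 -376.7] deck z84 [ 518.  -300.8] [260.1 166.1  31.9  11.4]
```

View pics/v14.png

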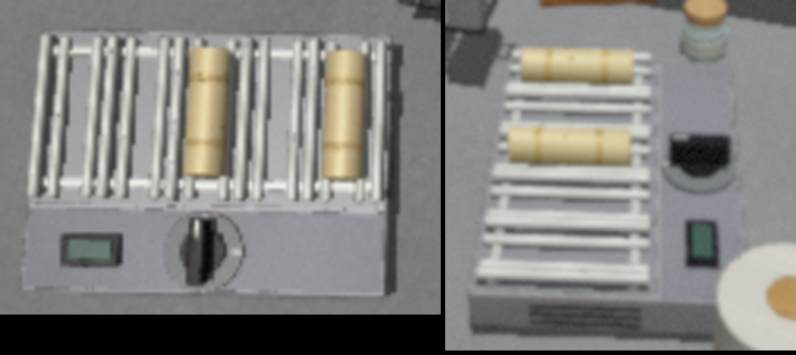

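The second log lies in the middle groove at (207,112) and is centred. Now the third.

```bash
python3 -m handwheel '[[[0.056,-0.04,-0.269,0.02,0,0,-0.07],[0.056,-0.04,-0.269,0.02,0,0,-0.07],[0.056,-0.04,-0.269,0.02,0,0,-0.07],[0.056,-0.04,-0.269,0.02,0,0,-0.07],[0.056,-0.04,-0.269,0.02,0,0,-0.07],[0.056,-0.04,-0.269,0.05,0,0,-0.07],[0.056,-0.04,-0.269,0.077,0,0,-0.07],[0.056,-0.04,-0.269,0.077,0,0,-0.07],[0.056,-0.04,-0.269,0.077,0,0,-0.07]]]' 40; python3 plan.py 522 -400 31 0.045
```

```text
time_s: 30.3
position: [522.7, -394.8, 109.5]
orientation: [0.077, -3.14, -0.001]
contact_force: [0.5, -0.0, 0.7]
width: 56.4
finger_force: 0.0
pos [ 522.7 -394.8  109.5] tool y ang 1.62 j [-0.7   0.48  1.14  0.    1.52 -2.32] w 56.4 F [ 0.5 -0.   0.7] t 30.3
shift m [ 0.0009 -0.0051  0.0785]
turn [ 0.0004 -0.0002  0.004 ]
turn [ 0.0003  0.0006 -3.1376]
```

```bash
python3 -m handwheel '[[[0.056,0.001,-0.005,0.03,0,0,0],[0.056,0.001,-0.005,0.05,0,0,0],[0.056,0.001,-0.005,0.065,0,0,0],[0.056,0.001,-0.005,0.075,0,0,0],[0.056,0.001,-0.005,0.078,0,0,0],[0.056,0.001,-0.005,0.078,0,0,0]]]' 40; python3 -m handwheel '[[[0.02,0,0,0,0,0,0],[0.02,0,0,0,0,0,0],[0.02,0,0,0,0,0,0],[0.02,0,0,0,0,0,0],[0.02,0,0,0,0,0,0],[0.02,0,0,0,0,0,0],[0.02,0,0,0,0,0,0]]]' 40; python3 plan.py - - 180 0.04
```

```text
time_s: 30.9
position: [521.6, -401.3, 31.6]
orientation: [-0.075, 3.14, -0.001]
contact_force: [0.7, -0.1, 0.1]
width: 56.4
finger_force: 0.0
time_s: 31.6
position: [521.8, -399.5, 32.8]
orientation: [-0.076, 3.14, 0.004]
contact_force: [-3.6, 10.3, 7.9]
width: 36.8
finger_force: 40.7
pos [ 521.8 -399.5   32.8] tool y ang 1.619 j [-0.71  0.56  1.19  0.    1.39 -2.33] w 36.8 F [-3.6 10.3  7.9] t 31.6
shift m [-0.0001  0.0004 -0.1472]
turn [0.0028 0.0006 0.0086]
turn [-0.0009  0.0043 -3.133 ]
```

```bash
python3 -m handwheel '[[[0.02,0,0.002,-0.005,0,0,0],[0.02,0,0.002,-0.015,0,0,0],[0.02,0,0.002,-0.03,0,0,0],[0.02,0,0.002,-0.06,0,0,0],[0.02,0,0.002,-0.1,0,0,0],[0.02,0,0.002,-0.14,0,0,0],[0.02,0.005,0.03,-0.15,0,0,0],[0.02,0.01,0.07,-0.15,0,0,0.01],[0.02,0.015,0.11,-0.15,0,0,0.02],[0.02,0.02,0.15,-0.15,0,0,0.03],[0.02,0.025,0.19,-0.15,0,0,0.04],[0.02,0.03,0.23,-0.15,0,0,0.05]]]' 40; python3 plan.py 490 150 180 -0.024
```

```text
time_s: 32.8
position: [480.0, -171.8, 182.5]
orientation: [0.006, 3.139, -0.002]
contact_force: [0.5, 0.3, -1.1]
width: 36.5
finger_force: 40.4
pos [ 480.  -171.8  182.5] tool y ang 1.567 j [-0.42  0.03  1.52 -0.    1.59 -1.98] w 36.5 F [ 0.5  0.3 -1.1] t 32.8
shift m [-0.0087  0.3219  0.0021]
turn [-0.0011  0.0022  0.0202]
turn [-0.0035 -0.0017 -3.1214]
```

```bash
python3 -m handwheel '[[[0.02,-0.001,0.04,0,0,0,0.005],[0.02,-0.002,0.085,0,0,0,0.01],[0.02,-0.003,0.13,0,0,0,0.015],[0.02,-0.004,0.175,0,0,0,0.02],[0.02,-0.005,0.22,0,0,0,0.022],[0.02,-0.007,0.265,0,0,0,0.022],[0.02,-0.01,0.31,0,0,0,0.022],[0.02,-0.015,0.355,0,0,0,0.022],[0.02,-0.02,0.4,0,0,0,0.022],[0.02,-0.025,0.44,0,0,0,0.022],[0.02,-0.03,0.475,0,0,0,0.022],[0.02,-0.035,0.5,0,0,0,0.022]]]' 40; python3 plan.py 523 380.5 105 -0.024
```

```text
time_s: 34.0
position: [516.8, 329.2, 182.3]
orientation: [0.037, 3.14, 0.002]
contact_force: [0.3, -1.3, -2.0]
width: 36.8
finger_force: 40.3
pos [516.8 329.2 182.3] tool y ang 1.547 j [ 0.51  0.32  1.2   0.    1.62 -1.04] w 36.8 F [ 0.3 -1.3 -2. ] t 34.0
shift m [-0.0048  0.0513  0.0773]
turn [0.0011 0.0017 0.0005]
turn [-0.0027  0.0017 -3.1411]
```

```bash
python3 -m handwheel '[[[0.02,-0.003,0.025,0,0,0,0],[0.02,-0.004,0.045,0.01,0,0,0],[0.02,-0.005,0.051,0.03,0,0,0],[0.02,-0.005,0.051,0.06,0,0,0],[0.02,-0.005,0.051,0.077,0,0,0],[0.02,-0.005,0.051,0.077,0,0,0],[0.02,-0.005,0.051,0.077,0,0,0]]]' 40; python3 plan.py 523 380.5 78 -0.024; python3 chk.py x.png
python3 - <<'E'
# held log extent and finger in side view: cream mask in band around expected log
from h import *
f=grab_frame("side"); print(proj(f,[[523,380,113],[583,380,113],[463,380,113]]))
c=f["color"].astype(int); u,v=proj(f,[[523,380,113]])[0].astype(int)
sub=c[v-6:v+7,u-40:u+45]; m=(sub[:,:,0]>130)&(sub[:,:,0]-sub[:,:,2]>35); print([(r+v-6,(np.where(x)[0]+u-40)[[0,-1]].tolist()) for r,x in enumerate(m) if x.sum()>5])
E
```

```text
time_s: 34.7
position: [523.6, 377.9, 105.4]
orientation: [0.039, 3.14, 0.001]
contact_force: [-0.2, -0.2, -0.9]
width: 36.6
finger_force: 40.4
pos [523.6 377.9 105.4] tool y ang 1.546 j [ 0.57  0.46  1.18 -0.    1.51 -0.98] w 36.6 F [-0.2 -0.2 -0.9] t 34.7
shift m [0.0007 0.0026 0.0274]
turn [ 0.0008  0.0015 -0.0011]
turn [ 0.0024 -0.0012  3.1405]
top 0.95 board z42 [526.1 260. ] deck z84 [520.5 251.3] [171.5 216.4  13.   42.1]
top 0.74 board z42 [521.5 123. ] deck z84 [516.1 119.3] [216.5 216.9  14.6  40.8]
top 0.59 board z42 [739.    4.7] deck z84 [725.6   5.4] [253.6 147.9  29.5  24.5]
side 0.93 board z42 [529.5 313.1] deck z84 [527.7 356.1] [253.3 294.4  47.8  16.3]
side 0.59 board z42 [517.6 218.7] deck z84 [516.3 266.3] [258.4 270.1  45.4  14.1]
[[254.77936746 292.65934271]
 [229.88884996 292.60822225]
 [279.75546589 292.71063893]]
[(np.int64(286), [229, 238]), (np.int64(287), [229, 277]), (np.int64(288), [228, 278]), (np.int64(289), [228, 278]), (np.int64(290), [228, 278]), (np.int64(291), [228, 278]), (np.int64(292), [229, 278]), (np.int64(293), [229, 278]), (np.int64(294), [229, 278]), (np.int64(295), [229, 278]), (np.int64(296), [229, 278]), (np.int64(297), [229, 278]), (np.int64(298), [229, 277])]
```

```bash
python3 -m handwheel '[[[0.02,0.002,0.0026,0.01,0,0,0],[0.02,0.002,0.0026,0.02,0,0,0],[0.02,0.002,0.0026,0.027,0,0,0],[0.02,0.002,0.0026,0.027,0,0,0],[0.02,0.002,0.0026,0.027,0,0,0]]]' 40; python3 -m handwheel '[[[0.02,0,0,0.001,0,0,0],[0.02,0,0,0.002,0,0,0],[0.02,0,0,0.002,0,0,0]]]' 40;  python3 -m handwheel '[[[0.02,0,0,0.001,0,0,0],[0.02,0,0,0.0015,0,0,0],[0.02,0,0,0.0015,0,0,0]]]' 40
```

```text
time_s: 35.45
position: [520.8, 381.1, 76.4]
orientation: [-0.038, -3.141, -0.001]
contact_force: [-0.6, 3.2, 0.8]
width: 36.7
finger_force: 40.7
time_s: 35.75
position: [521.6, 381.1, 76.2]
orientation: [0.039, 3.139, 0.003]
contact_force: [0.1, 2.2, 7.1]
width: 36.3
finger_force: 41.5
time_s: 36.05
position: [522.3, 381.4, 76.0]
orientation: [0.039, 3.137, 0.005]
contact_force: [-1.2, 2.4, 4.6]
width: 36.6
finger_force: 40.9
```

```bash
python3 -m handwheel '[[[0.02,0,0,-0.002,0,0,0],[0.02,0,0,-0.002,0,0,0],[0.045,0,0,-0.002,0,0,0],[0.05,0,0,-0.002,0,0,0],[0.055,0,0,-0.002,0,0,0],[0.055,0,0,-0.002,0,0,0],[0.055,0,0,-0.002,0,0,0]]]' 40; python3 -m handwheel '[[[0.055,0,0,-0.01,0,0,0],[0.055,0,0,-0.03,0,0,0],[0.055,0,0,-0.07,0,0,0],[0.055,0,0,-0.11,0,0,0],[0.055,0.01,-0.05,-0.13,0,0,0],[0.055,0.02,-0.1,-0.13,0,0,0],[0.055,0.02,-0.15,-0.13,0,0,0],[0.055,0.02,-0.2,-0.13,0,0,0],[0.055,0.02,-0.25,-0.13,0,0,0],[0.055,0.02,-0.3,-0.13,0,0,0],[0.055,0.02,-0.35,-0.13,0,0,0],[0.055,0.02,-0.38,-0.13,0,0,0]]]' 40; python3 chk.py y.png
python3 - <<'E'
from h import *
np.set_printoptions(precision=1,suppress=True)
T=grab_frame("top")
for q,z in(("isolator",90),("honey_jar",60),("grater",0),("grater_hung",0)):
    print(q,[(round(d["p"],2),np.round(d["extent"]),ray(T,d["extent"][:2],2,z)[:2]) for d in models.search_frame(T,q)][:3])
# isolator: dark bar pixels on the control strip
u,v=proj(T,[[395,255,96]])[0]; c=T["color"][int(v)-20:int(v)+21,int(u)-20:int(u)+21].max(2)
m=(c<60).astype(np.uint8); n,l,st,ce=cv2.connectedComponentsWithStats(m); k=1+st[1:,4].argmax(); print((u,v),st[k],ce[k]+[int(u)-20,int(v)-20])
for r in c[::2]: print(" ".join("%3d"%x for x in r[6:34]))
E
```

```text
time_s: 36.75
position: [520.9, 380.2, 74.9]
orientation: [-0.039, -3.141, 0.001]
contact_force: [-0.2, 1.2, -0.1]
width: 55.1
finger_force: 0.0
time_s: 37.95
position: [491.3, -1.7, 206.5]
orientation: [0.041, 3.14, -0.001]
contact_force: [0.4, -0.1, -0.6]
width: 54.8
finger_force: 0.0
top 0.88 board z42 [522.3 128.4] deck z84 [516.8 124.6] [214.7 216.7  15.4  41. ]
top 0.84 board z42 [523.3 260.9] deck z84 [517.8 252.1] [171.2 217.3  14.3  39.8]
top 0.79 board z42 [529.7 399.4] deck z84 [524.  385.6] [125.6 216.2  14.2  43. ]
top 0.49 board z42 [401.3 255.8] deck z84 [400.3 247.2] [172.1 257.9  12.2  19.5]
side 0.94 board z42 [518.6 224.1] deck z84 [517.3 271.4] [258.  271.4  49.3  17.5]
side 0.72 board z42 [521.3 349.3] deck z84 [519.9 390.6] [256.2 304.6  50.3  20.5]
side 0.71 board z42 [518.8  87.8] deck z84 [517.5 141.6] [258.6 240.9  38.3  17.1]
isolator [(0.71, array([168., 260.,  14.,  20.]), array([395.1, 259. ]))]
honey_jar []
grater [(0.64, array([252., 166.,  40.,  25.]), array([692.8,  11.2]))]
grater_hung [(0.93, array([253., 147.,  32.,  25.]), array([756.6,   4.5]))]
[... 1748 characters left out ...]
 143 144 144 137 109 143 154
153 153 154 153 156 150 150 142 140 134  79  66  68  70  50  35  55 117 128 139 142 142 136 117 140 153 158 153
153 155 154 156 155 154 158 158 153 141 132 132 135 130 128 133 138 143 144 125 127 139 139 150 151 152 156 156
117 119 123 124 125 126 124 128 126 122 123 117 113 105 107 124 118 117 119 117 114 115 119 117 121 122 134 135
123 125 127 127 127 127 125 126 129 127 123 123 126 125 125 129 129 125 123 125 127 129 126 127 127 127 125 122
127 128 129 129 129 125 128 129 132 131 131 129 128 126 125 126 123 125 127 127 127 125 128 132 128 128 128 125
127 127 131 126 129 130 128 132 129 132 132 129 130 126 124 126 128 125 125 129 130 129 127 126 125 126 126 125
```

All three logs are in separate grooves. The top-view y readings are 124.6, 252.1 and 385.6, matching the release points, and x is within about 5 mm of the bed middle. Now the isolator at about (395,256).

```bash
python3 plan.py 395 256 150 -0.024; python3 -m handwheel '[[[0.055,0.03,0.05,0,0,0,0],[0.055,0.06,0.1,0,0,0,0],[0.055,0.09,0.15,0,0,0,0],[0.055,0.102,0.2,0,0,0,0],[0.055,0.102,0.255,0,0,0,0],[0.055,0.102,0.255,0.02,0,0,0],[0.055,0.102,0.255,0.056,0,0,0],[0.055,0.102,0.255,0.056,0,0,0],[0.055,0.102,0.255,0.056,0,0,0]]]' 20; python3 plan.py 395 256 74 -0.024
```

```text
pos [491.7   2.1 205.4] tool y ang 1.548 j [-0.07 -0.03  1.54 -0.    1.64 -1.62] w 54.6 F [ 0.9 -0.7  0.2] t 38.4
shift m [0.1025 0.2516 0.0554]
turn [-0.      0.0001  0.001 ]
turn [-0.0001 -0.     -3.1406]
time_s: 39.3
position: [395.7, 258.6, 149.6]
orientation: [-0.038, -3.14, 0.001]
contact_force: [-0.7, -0.9, 0.8]
width: 55.0
finger_force: 0.0
pos [395.7 258.6 149.6] tool y ang 1.547 j [ 0.5  -0.05  1.67 -0.    1.53 -1.05] w 55.0 F [-0.7 -0.9  0.8] t 39.3
shift m [ 0.0005 -0.0026  0.0756]
turn [-0.0007 -0.0009 -0.0001]
turn [-0.0014  0.0012  3.1415]
```

```bash
python3 -m handwheel '[[[0.05,0,-0.0025,0.03,0,0,0],[0.05,0,-0.0025,0.055,0,0,0],[0.05,0,-0.0025,0.068,0,0,0],[0.05,0,-0.0025,0.0755,0,0,0],[0.05,0,-0.0025,0.0755,0,0,0],[0.05,0,-0.0025,0.0755,0,0,0]]]' 20; python3 -m handwheel '[[[0.03,0,0,0,0,0,0],[0.02,0,0,0,0,0,0],[0.01,0,0,0,0,0,0],[0.005,0,0,0,0,0,0],[0.005,0,0,0,0,0,0],[0.005,0,0,0,0,0,0],[0.005,0,0,0,0,0,0],[0.005,0,0,0,0,0,0]]]' 20; python3 plan.py 395 256 74 -0.024
```

```text
time_s: 39.9
position: [396.8, 256.4, 75.2]
orientation: [0.039, 3.139, 0.002]
contact_force: [0.5, 0.6, 0.9]
width: 50.0
finger_force: 0.0
time_s: 40.7
position: [396.6, 260.0, 75.2]
orientation: [0.038, 3.138, 0.014]
contact_force: [1.0, 17.9, -3.4]
width: 14.8
finger_force: 25.5
pos [396.6 260.   75.2] tool y ang 1.547 j [ 0.5   0.02  1.76  0.01  1.36 -1.05] w 14.8 F [ 1.  17.9 -3.4] t 40.7
shift m [ 0.0015 -0.004   0.0012]
turn [0.0092 0.0031 0.0001]
turn [-0.0048  0.0144 -3.1415]
```

```bash
python3 -m handwheel '[[[0.005,0,0.002,0,0,0,0],[0.005,0,0.0035,0,0,0,0],[0.005,0,0.0035,0,0,0,0],[0.005,0,0.0035,0,0,0,0]]]' 30; python3 plan.py 395 256 74 -0.024
```

```text
time_s: 41.1
position: [396.6, 260.2, 75.2]
orientation: [0.039, 3.14, 0.003]
contact_force: [-2.7, 2.1, 6.2]
width: 13.8
finger_force: 31.2
pos [396.6 260.2  75.2] tool y ang 1.546 j [ 0.5   0.02  1.75  0.    1.37 -1.04] w 13.8 F [-2.7  2.1  6.2] t 41.1
shift m [ 0.0015 -0.0043  0.0012]
turn [ 0.0017  0.0017 -0.0011]
turn [ 0.0027 -0.0026  3.1405]
```

```bash
python3 -m handwheel '[[[0.005,0,0,0,0,0,0],[0.005,0,0,0,0,0,0.1],[0.005,0,0,0,0,0,0.2],[0.005,0,0,0,0,0,0.3],[0.005,0,0,0,0,0,0.4],[0.005,0,0,0,0,0,0.5],[0.005,0,0,0,0,0,0.6],[0.005,0,0,0,0,0,0.6]]]' 50; python3 plan.py - - - -; python3 -c "
from plant import sensors; print(sensors.sense()['moment'])"
```

```text
time_s: 41.9
position: [396.2, 259.6, 75.3]
orientation: [0.969, 2.988, 0.0]
contact_force: [-3.4, -1.5, 9.4]
width: 14.0
finger_force: 52.7
pos [396.2 259.6  75.3] tool y ang 0.944 j [ 0.5   0.02  1.75 -0.    1.37 -0.44] w 14.0 F [-3.4 -1.5  9.4] t 41.9
shift m [0. 0. 0.]
[-0.43919272  0.88934046  0.05151138]
```

```bash
python3 -m handwheel '[[[0.005,0,0,-0.001,0,0,0.1],[0.005,0,0,-0.001,0,0,0.2],[0.005,0,0,-0.001,0,0,0.3],[0.005,0,0,-0.001,0,0,0.4],[0.005,0,0,-0.001,0,0,0.5],[0.005,0,0,-0.001,0,0,0.6],[0.005,0,0,-0.001,0,0,0.7],[0.005,0,0,-0.001,0,0,0.8],[0.005,0,0,-0.001,0,0,0.9],[0.005,0,0,-0.001,0,0,0.96],[0.005,0,0,-0.001,0,0,0.96]]]' 50; python3 plan.py - - - -; python3 -c "
from plant import sensors; print(sensors.sense()['moment'])"
```

```text
time_s: 43.0
position: [395.2, 259.2, 75.3]
orientation: [-2.238, -2.203, 0.004]
contact_force: [-5.3, -1.5, 6.5]
width: 14.0
finger_force: 52.4
pos [395.2 259.2  75.3] tool y ang -0.016 j [0.5  0.02 1.75 0.   1.37 0.52] w 14.0 F [-5.3 -1.5  6.5] t 43.0
shift m [0. 0. 0.]
[-0.4528993   1.30563584 -0.18749544]
```

```bash
python3 -m handwheel '[[[0.02,0,0,0,0,0,0],[0.03,0,0,0,0,0,0],[0.035,0,0,0,0,0,0],[0.035,0,0,0,0,0,0],[0.035,0,0,-0.02,0,0,0],[0.035,0,0,-0.06,0,0,0],[0.035,0,0,-0.1,0,0,0],[0.035,0,0,-0.14,0,0,0],[0.035,0,0,-0.14,0,0,0]]]' 20; python3 plan.py 395 0 240 -
```

```text
time_s: 43.9
position: [398.1, 260.6, 221.2]
orientation: [2.235, 2.204, 0.017]
contact_force: [1.3, 0.1, 0.2]
width: 35.3
finger_force: 0.0
pos [398.1 260.6 221.2] tool y ang -0.014 j [ 0.5  -0.09  1.56 -0.    1.66  0.52] w 35.3 F [1.3 0.1 0.2] t 43.9
shift m [-0.2605  0.0008 -0.0202]
```

```bash
python3 -m handwheel '[[[0.035,-0.05,0,-0.02,0,0,0],[0.035,-0.1,0,-0.02,0,0,0],[0.035,-0.15,0,-0.02,0,0,0],[0.035,-0.2,0,-0.02,0,0,0],[0.035,-0.25,0,-0.02,0,0,0],[0.035,-0.3,0,-0.02,0,0,0],[0.035,-0.34,0,-0.02,0,0,0],[0.035,-0.38,0,-0.02,0,0,0],[0.035,-0.42,0,-0.02,0,0,0],[0.035,-0.42,0,-0.02,0,0,0]]]' 20; python3 chk.py zz.png
python3 - <<'E'
from h import *
np.set_printoptions(precision=1,suppress=True)
for n in("top","side"):
  T=grab_frame(n)
  for q in("isolator","honey_jar","grater","grater_hung"):
    print(n,q,[(round(d["p"],2),np.round(d["extent"])) for d in models.search_frame(T,q)][:3])
E
```

```text
time_s: 44.9
position: [389.4, -164.0, 233.8]
orientation: [-2.242, -2.199, 0.002]
contact_force: [1.1, -0.2, -0.5]
width: 35.0
finger_force: 0.0
top 0.89 board z42 [528.  262.5] deck z84 [522.3 253.7] [170.7 215.8  11.7  41.6]
top 0.83 board z42 [529.7 398.2] deck z84 [524.  384.4] [126.  216.2  12.9  44.3]
top 0.56 board z42 [528.4 127.2] deck z84 [522.7 123.4] [215.1 214.7  15.9  42.7]
side 0.91 board z42 [525.4 350.3] deck z84 [523.7 391.6] [254.6 304.9  52.3  20.6]
side 0.89 board z42 [518.9 224.5] deck z84 [517.5 271.8] [257.9 271.5  45.8  15.3]
side 0.69 board z42 [523.2  78. ] deck z84 [521.6 132.3] [257.2 238.9  37.1  13.3]
side 0.65 board z42 [ 662.1 -168.4] deck z84 [ 654.  -102.3] [218.4 195.4  26.5  66.7]
top isolator [(0.74, array([169., 260.,  20.,  17.]))]
top honey_jar [(0.65, array([261., 266.,  18.,  18.])), (0.35, array([257., 148.,  35.,  62.])), (0.26, array([215., 216.,  15.,  41.]))]
top grater []
top grater_hung [(0.82, array([253., 145.,  34.,  25.]))]
side isolator [(0.65, array([254., 305.,  49.,  17.])), (0.38, array([302., 272.,  12.,  23.]))]
side honey_jar [(0.59, array([272., 286., 105., 104.])), (0.58, array([310., 224.,  18.,  25.]))]
side grater [(0.6, array([219., 192.,  26.,  69.]))]
side grater_hung [(0.74, array([203., 189.,  19.,  56.])), (0.31, array([255., 305.,  48.,  18.]))]
```

The three logs are in their own grooves, both graters hang on the hook, the jar hasn't moved, and the isolator bar now lies across (20 px wide, was 12–14). Handing in.

```bash
python3 -c "
from plant import manip; print(manip.sign_off())"
```

```text
the job is handed in; nothing more can be done
None
```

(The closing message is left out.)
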